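# Empty the can crusher's tray into the tilt-out bin

## Task

Pull the tilt-out bin wide open, collect both crushed cans from the catch tray under the can crusher's wire rest and drop them into the bin, then push the bin fully shut with the cans inside. Leave everything else standing or lying where it is.

Things in the scene. Friction and masses are not known exactly. Their poses are not given: they have to be found in the camera images.
- crusher: Fixed aluminium can crusher with press lever up, over an open steel catch tray. Origin at board level, mid-width, straight below the front rod of its wire rest. x points away from the open front to its upright (100 mm wide, 460 mm tall, x 70 to 115 mm), y left, z up. Nothing stands between tray and rest in front of the upright.
- tray_floor (a point): Middle of the catch tray's floor, 6 mm above the board; crusher's axes. The tray is 152 mm (x) by 262 mm (y) inside, this point 10 mm before the rest's front rod. Above the board its front lip is 16 mm high, side walls 22 mm, back wall 30 mm.
- rest_edge (a point): Middle of the wire rest's front rod, 150 mm above the board. The fixed level grid of 8 mm rods, 50 mm apart, runs from here 90 mm back to the upright and 125 mm to each side. It overhangs the crushed cans and blocks a gripper pointing straight down: reach under it from the front, tool leaning back 35 to 45 degrees, fingers closing along crusher y.
- puck_a_mid (a point): Centre of a crushed aluminium can: flat disc, 58 mm across, 28 mm thick, about 16 g, lying flat on the tray floor (centre 14 mm above it). It lies 10 to 28 mm behind the rest's front rod and 47 to 63 mm to the crusher's +y side. z is the disc's axis. At least 36 mm free between the two discs.
- puck_b_mid (a point): Centre of the other crushed can, the same in shape and size, 47 to 63 mm to the crusher's -y side.
- bin_case: Fixed white case of the tilt-out bin, 240 mm wide, 175 mm deep, 230 mm high, open at the front only; its roof covers the tub when shut. Origin at board level in the middle of the front face; x points into the case, away from the side where the tub tilts out, z up.
- tub (a joint): Angle of the grey tilt-out tub: 0 shut (stop), 0.7 rad wide open (stop); starts at 0 to 0.1. The hinge lies along the case's y through point tub_hinge; the top swings out to the case's -x and down. The stiff hinge (0.5 N m, about 3 N at the handle) keeps it at any angle.
- tub_hinge (a point): Middle of the tub's hinge line, 15 mm above the board in the front face of the case. The tub's front panel (236 mm wide, 10 mm thick) reaches 200 mm up from here. Wide open, its top edge is 130 mm before the case and 170 mm above the board, and the mouth lies between that edge and the case's front.
- tub_handle (a point): Middle of the bar handle on the tub's front panel: round steel bar 12 mm thick, 130 mm long, along the case's y axis, 55 mm in front of the panel's outer face, 20 mm below its top edge. With the tub shut it lies 65 mm in front of and 180 mm above the hinge line. Can be pinched from above. Turns with the tub.
- tub_floor (a point): Centre of the tub's inner floor, 145 x 198 mm, turning with the tub; x to the tub's back wall (117 mm high), z up along its walls. With the tub shut it lies 72.5 mm behind and 6 mm above the hinge line.
- beer_bottle: Empty amber glass bottle, 62 mm across, 225 mm tall, standing; origin under its middle. Leave it.
- whole_can: Uncrushed slim can, 58 mm across, 145 mm tall, standing; origin under its middle. Leave it.
- jar: Glass jar with steel lid, 70 mm across, 100 mm tall, standing; origin under its middle. Leave it.
- sieve: White plastic sieve, bowl 150 mm across and 50 mm high, flat handle reaching 190 mm from its centre along its own -x; origin under the bowl. Leave it.
- door_stop: Wooden wedge with a rubber tip, about 95 x 40 x 35 mm; origin under its middle. Leave it.
- scrub_brush: Wooden dish brush lying on the board; origin under its middle. Leave it.
- puck_a: The same crushed can as point puck_a_mid, with its origin at the centre of the underside.
- puck_b: The same crushed can as point puck_b_mid, with its origin at the centre of the underside.
Not all that is in view belongs to the job. Leave any black, orange or red look-alike of the puck_b alone.

How it is judged (in metres and radians):
On the way, in this order (a step that is already met when the one before it is completed fails the run):
1. the bin is pulled wide open (at least 0.5 rad) (value of joint tub above 0.5 rad), for 0.2 s.
2. both crushed cans are in the tub while it still stands open (x of puck_a_mid in the frame of tub_floor between -0.075 and 0.075 m and y of puck_a_mid in the frame of tub_floor between -0.1 and 0.1 m and z of puck_a_mid in the frame of tub_floor between 0 and 0.12 m and x of puck_b_mid in the frame of tub_floor between -0.075 and 0.075 m and y of puck_b_mid in the frame of tub_floor between -0.1 and 0.1 m and z of puck_b_mid in the frame of tub_floor between 0 and 0.12 m and value of joint tub above 0.4 rad), for 0.2 s.
At the end, for the whole second after the job is handed in: Both crushed cans lie inside the tub (centres within its inner walls and less than 120 mm above its floor) and the tub is shut to within 0.04 rad (7 mm at the handle) (x of puck_a_mid in the frame of tub_floor between -0.075 and 0.075 m and y of puck_a_mid in the frame of tub_floor between -0.1 and 0.1 m and z of puck_a_mid in the frame of tub_floor between 0 and 0.12 m and x of puck_b_mid in the frame of tub_floor between -0.075 and 0.075 m and y of puck_b_mid in the frame of tub_floor between -0.1 and 0.1 m and z of puck_b_mid in the frame of tub_floor between 0 and 0.12 m and value of joint tub below 0.04 rad); the robot touches nothing.
It fails at once if one of the other loose things is shifted by more than 30 mm (distance of any of beer_bottle, whole_can, jar, sieve, door_stop, scrub_brush from where it was at the start of the episode above 0.03 m).
It fails at once if the bottle, the whole can or the jar is knocked over (angle between any of beer_bottle, whole_can, jar's own z axis and vertical above 0.5 rad).
It also fails if it takes over 72 s, if anything falls off the work surface, if the arm or the gripper's body presses on something with over 40 N, if the wrist force passes 120 N, or if a joint passes its speed limit or range.

## Robot

A 6-joint arm with a two-finger parallel gripper is mounted at the origin on the work surface. World frame = base frame: x ahead of the robot, y to its left, z up, the work surface at z = 0. Lengths are in m, angles in degrees, forces in N, time in s.
With the tool pointing down it reaches from about 0.3 to 0.75 m from the base axis. Payload 8.5 kg.
Tool frame: the origin (TCP) lies midway between the tips of the shut fingers; the grasp point (between the pads) lies 19 mm behind it (env.pinch_z is the z of the grasp point in the tool frame, in m); z points along the fingers, y is the line along which they close (so a half turn about z gives the same grasp; the last joint's range is limited). The gripper opens to 85 mm and grips with 20 to 120 N. Pads are 22 mm wide; open, the fingers measure 114 mm over their backs; the gripper's body (76 mm by 85 mm) begins 54 mm behind the grasp point. The pads swing forward as they close: fully open they stand 13 mm farther back than shut.
Start: joints at [51.492, 21.807, 74.336, -0, 83.858, -12.336], TCP at [0.243, 0.494, 0.231] pointing down, gripper open.
Joint ranges: [-178.18, 178.18], [-50.72, 133.34], [12.68, 142.11], [-81.47, 261.47], [9.98, 163.14], [-165.26, 165.26]. Speed limits (degrees/s): [136.94, 136.94, 180, 180, 180, 180].

## Interface

Orientations are given as a 3x3 rotation matrix whose columns are the frame's x, y, z axes.
In Python, from rig import env gives the robot as it stands.
- The arm moves only by the tool arm_command, never from a script. Its argument "deltas" is a list of rows, each an object of numbers: "rx", "ry", "rz": the turn, a rotation vector about the tool's x, y, z in rad; "dx", "dy", "dz": the shift along the tool's x, y, z in m; "fingers": the finger opening in m, from 0 to 0.0854. In form: [{"rx": .., "ry": .., "rz": .., "dx": .., "dy": .., "dz": .., "fingers": ..}, ...]. A call has 1 to 12 rows; each row shifts and turns the commanded pose from where the row before left it, along the tool's axes as they then stand; what a row does not reach is not made up. A row lasts 1/10 s, in which the tool goes at most 50 mm and 8.59 degrees, less where a joint would pass 70% of its speed; a pose out of reach is approached as far as the arm can. A call is refused whole if a number of a shift passes 0.05 or a number of a turn 0.15, either way. A call with a gripper value outside its range is refused whole. The fingers move at their own pace and stop on an object; "squeeze" is the grip in N (left out, the last holds). Time passes only in rows, so rows that do not move let the fingers close. It gives the time, the measured TCP pose, the force, the opening and the grip force at its end, in the units of the state.
- env.observe(): the state, without advancing time (a new reading comes with each control period).
- env.get_image(name): name is "side" or "top"; returns a dict with "color" (480x640x3 uint8, blue, green, red), "camera_matrix" (3x3 intrinsics, pixels), "eye" and "orientation" of the camera in the world. Camera axes: x right, y up, looking along -z (the intrinsics and any distortion apply to the point x, -y, -z); pixel columns grow to the right and rows downward; lengths in m; the calibration is good to about 2 mm. A picture is of the moment at which its call begins. There is no depth.
- env.close_job(): hands the job in; it is judged then, once.
Trained networks look in a picture, given as the dict that the camera call returned (one of the last four; its "shot" number tells which), for a name from the list of things; names that differ only in an ending like _2 or _b are one class to them, and where a whole thing is asked for, a point or a joint stands for the part that bears it (a point fixed in the world has none). Each returns a list of dicts, best first, with "p" (0 to 1); they miss things now and then, are a little off and sometimes report something else, mostly with a low value. They report only what shows in the picture. A call takes as long as a camera call. They do not tell look-alikes from the thing itself.
- env.look_for(query, picture): "box" ([left, top, right, bottom] in pixels, round what is visible of it).
- env.tip_of(query, picture): "location" ([column, row] in pixels: a listed point, or the origin of a listed thing).
The state is a dict: "time_s": time; "q": joint angles; "qvel": joint speeds; "joint_efforts": joint torques, N m; "position": TCP position; "tool_rot": TCP orientation; "ft_force": force on the tool from outside, world axes, zero at the start; "wrist_torque": the same for the moment, N m; "grip_width": finger opening in m; "gripper_force": force on a finger pad.
Only numpy, scipy, OpenCV 4.12 (cv2) and the standard library are available. Lean on these libraries where they do the work, as an engineer would, in place of code of your own. Each camera call takes 0.05 s, during which the arm holds its last target. There are 200 camera calls.

## Working session

There is one attempt and no reset: what is moved stays moved. The work goes in short steps, Python scripts to look and compute and a tool call to move; the robot and the scene stay as the last step left them, time stands still between calls to the robot, and variables do not carry over. Pictures are saved under pics/ and viewed, at most 10 in all, crops included, and the job is handed in when it is done.

Besides the shell and the picture viewer there is one more tool, called after "Request:" by a JSON object that holds its "op" and its "data", one argument or row to a line. arm_command: Moves the arm, as the interface text tells. Its arguments: {"type":"object","properties":{"deltas":{"type":"array"},"squeeze":{"type":"number"}},"required":["deltas"]}

```bash
mkdir -p pics; ls; cat > h.py <<'E'
import numpy as np, cv2
from rig import env
def ray(im,px):
    K=np.array(im["camera_matrix"]);R=np.array(im["orientation"]);e=np.array(im["eye"])
    v=np.linalg.inv(K)@[px[0],px[1],1]; d=R@(v*[1,-1,-1]); return e,d/np.linalg.norm(d)
def onz(im,px,z):
    e,d=ray(im,px); return e+d*(z-e[2])/d[2]
def tri(rs):
    A=0;b=0
    for e,d in rs:
        P=np.eye(3)-np.outer(d,d);A=A+P;b=b+P@e
    x=np.linalg.solve(A,b); return x,[round(float(np.linalg.norm((np.eye(3)-np.outer(d,d))@(x-e))),4) for e,d in rs]
def proj(im,p):
    K=np.array(im["camera_matrix"]);R=np.array(im["orientation"]);e=np.array(im["eye"])
    c=R.T@(np.array(p)-e)*[1,-1,-1]; u=K@c; return u[:2]/u[2]
E
python3 - <<'E'
from h import *
np.set_printoptions(precision=4,suppress=True)
ims={n:env.get_image(n) for n in("top","side")}
for n,i in ims.items():
    cv2.imwrite(f"pics/{n}0.png",i["color"]);print(n,i["eye"],[k for k in i])
for q in "crusher tray_floor rest_edge puck_a_mid puck_b_mid bin_case tub_hinge tub_handle tub_floor beer_bottle whole_can jar sieve door_stop scrub_brush".split():
    rs=[]
    for n,i in ims.items():
        r=env.tip_of(q,i)[:3]
        print(q,n,[(np.round(a["location"]).tolist(),round(a["p"],2)) for a in r])
        if r: rs.append(ray(i,r[0]["location"]))
    if len(rs)==2: print("   ",*tri(rs))
E
```

```text
pics
top [0.4091 0.0204 1.2657] ['color', 'camera_matrix', 'eye', 'orientation', 'shot']
side [0.3365 1.1134 0.9072] ['color', 'camera_matrix', 'eye', 'orientation', 'shot']
crusher top [([233.0, 241.0], 0.68)]
crusher side [([270.0, 358.0], 0.82), ([276.0, 355.0], 0.73)]
    [ 0.5334  0.2178 -0.0002] [0.0052, 0.0052]
tray_floor top []
tray_floor side [([278.0, 353.0], 0.75)]
rest_edge top [([221.0, 228.0], 0.75)]
rest_edge side [([266.0, 304.0], 0.81)]
    [0.5411 0.2239 0.1534] [0.0024, 0.0024]
puck_a_mid top [([207.0, 233.0], 0.75), ([314.0, 282.0], 0.62), ([210.0, 231.0], 0.4)]
puck_a_mid side [([262.0, 376.0], 0.68), ([258.0, 341.0], 0.59)]
    [0.5444 0.288  0.0189] [0.0019, 0.0019]
puck_b_mid top [([250.0, 226.0], 0.75), ([217.0, 304.0], 0.75), ([318.0, 225.0], 0.54)]
puck_b_mid side [([360.0, 368.0], 0.92), ([265.0, 282.0], 0.79), ([258.0, 338.0], 0.67)]
    [ 0.4607  0.1844 -0.0181] [0.1124, 0.1124]
bin_case top [([389.0, 212.0], 0.56), ([248.0, 225.0], 0.48)]
bin_case side [([268.0, 239.0], 0.82), ([338.0, 296.0], 0.5)]
    [ 0.6195 -0.217   0.0067] [0.0001, 0.0001]
tub_hin
[... 491 characters left out ...]
, 0.53), ([313.0, 179.0], 0.46)]
whole_can side [([339.0, 200.0], 0.78), ([257.0, 339.0], 0.35)]
    [ 0.4441 -0.4438  0.0075] [0.0019, 0.0019]
jar top [([457.0, 316.0], 0.95)]
jar side [([372.0, 209.0], 0.73)]
    [ 0.3395 -0.4114  0.0033] [0.0079, 0.0079]
sieve top [([143.0, 300.0], 0.83), ([398.0, 226.0], 0.37)]
sieve side [([344.0, 466.0], 0.92), ([271.0, 359.0], 0.36)]
    [ 0.3613  0.4624 -0.0027] [0.0042, 0.0042]
door_stop top [([313.0, 280.0], 0.74)]
door_stop side [([337.0, 297.0], 0.81)]
    [ 0.4197 -0.0078 -0.007 ] [0.0033, 0.0033]
scrub_brush top [([186.0, 348.0], 0.92)]
scrub_brush side [([335.0, 203.0], 0.53), ([261.0, 381.0], 0.22)]
    [0.3454 0.2419 0.408 ] [0.0591, 0.0591]
```

View pics/top0.png

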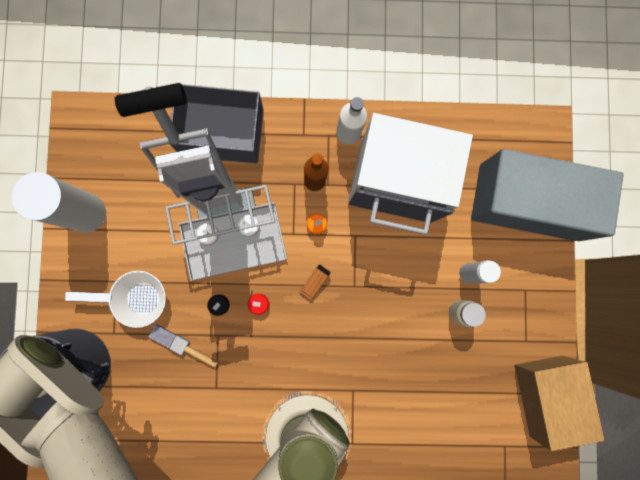

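View pics/side0.png

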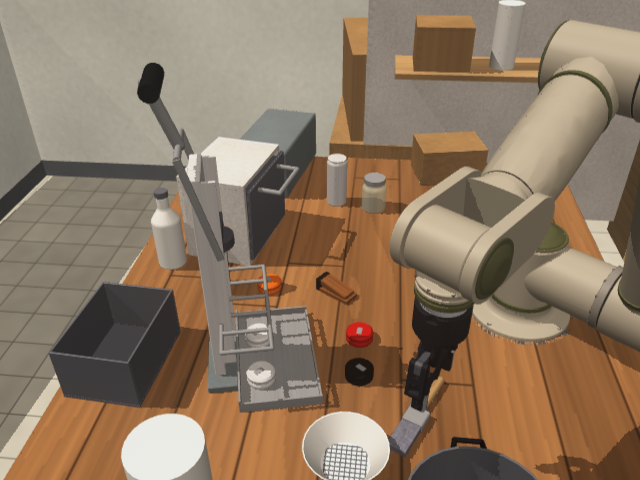

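The top view shows the pucks at about (207,233) and (249,226) under the rest, and the bin with its handle at about (400,215). The black, red and orange look-alikes are at (218,305), (258,304) and (317,224). I'll zoom in to get the yaw angles.

```bash
python3 - <<'E'
import cv2,numpy as np
t=cv2.imread("pics/top0.png");s=cv2.imread("pics/side0.png")
f=lambda i,x,y:cv2.resize(i[y:y+100,x:x+133],(399,300),interpolation=cv2.INTER_CUBIC)
cv2.imwrite("pics/c.png",np.vstack([np.hstack([f(t,160,183),f(t,345,150)]),np.hstack([f(s,200,310),f(s,190,150)])]))
E
```

```text
(no output)
```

View pics/c.png

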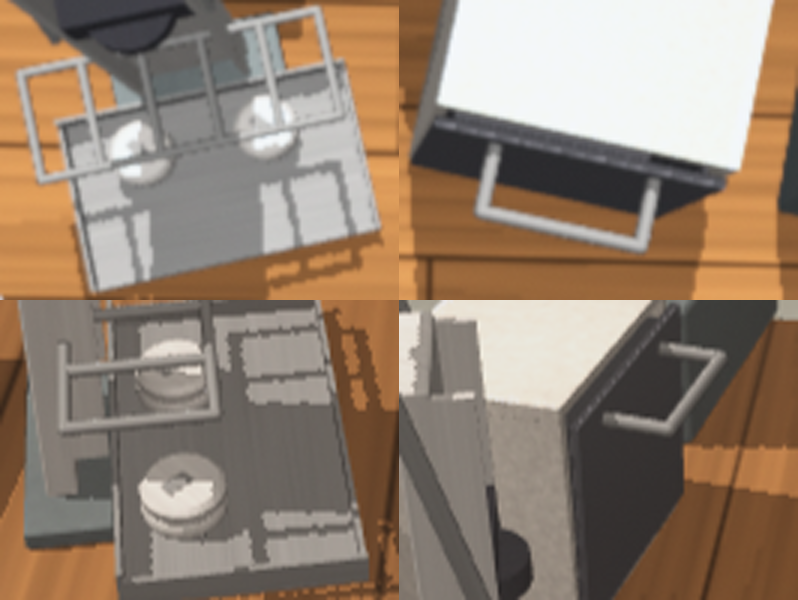

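The crops show the front rod of the rest from (174,244) to (273,224). The tray lip runs from (191,280) to (287,260), and the handle bar from (372,222) to (425,232) in the top view.

```bash
python3 - <<'E'
from h import *
np.set_printoptions(precision=4,suppress=True)
t=env.get_image("top");s=env.get_image("side")
def yaw(a,b): d=b-a; return np.degrees(np.arctan2(d[1],d[0])),np.linalg.norm(d)
a,b=onz(t,(174,243.7),.15),onz(t,(273.3,223.7),.15);print("rod",a,b,(a+b)/2,yaw(b,a))
a,b=onz(t,(191,280.3),.016),onz(t,(287,260.3),.016);print("lip",a,b,(a+b)/2,yaw(b,a))
a,b=onz(t,(179.3,223.7),.03),onz(t,(275,203.7),.03);print("back",a,b,(a+b)/2,yaw(b,a))
for q,pt,ps in(("A",(206.7,233.7),(260.7,374.3)),("B",(249.3,225.3),(257.3,334))):
    print(q,onz(t,pt,.034),onz(s,ps,.02),tri([ray(t,pt),ray(s,ps)]))
L=tri([ray(t,(371.7,221.7)),ray(s,(278,193.3))]);R=tri([ray(t,(425,232.3)),ray(s,(297,167.7))])
print("handle",L,R,(L[0]+R[0])/2,yaw(R[0],L[0]))
a,b=onz(t,(371.7,221.7),.195),onz(t,(425,232.3),.195);print(a,b,(a+b)/2,yaw(b,a))
print(env.observe()["position"],env.observe()["tool_rot"],env.pinch_z)
print([env.look_for("puck_a_mid",i)[:4] for i in(t,s)])
E
```

```text
rod [0.5033 0.3393 0.15  ] [0.5588 0.0966 0.15  ] [0.531  0.2179 0.15  ] (np.float64(102.88276450400757), np.float64(0.24893551040203893))
lip [0.4149 0.3268 0.016 ] [0.4758 0.0651 0.016 ] [0.4454 0.196  0.016 ] (np.float64(103.10370576822648), np.float64(0.2687184783548024))
back [0.5686 0.3615 0.03  ] [0.6305 0.1016 0.03  ] [0.5995 0.2316 0.03  ] (np.float64(103.38518975087065), np.float64(0.2671150605817481))
A [0.5425 0.285  0.034 ] [0.5456 0.284  0.02  ] (array([0.5442, 0.2873, 0.0235]), [0.0006, 0.0006])
B [0.5683 0.1699 0.034 ] [0.5745 0.1686 0.02  ] (array([0.5718, 0.1715, 0.0227]), [0.002, 0.002])
handle (array([ 0.5676, -0.1411,  0.193 ]), [0.004, 0.004]) (array([ 0.5415, -0.2682,  0.1987]), [0.0011, 0.0011]) [ 0.5545 -0.2047  0.1958] (np.float64(78.38665974210615), np.float64(0.12991484940190148))
[ 0.5633 -0.1412  0.195 ] [ 0.5408 -0.2693  0.195 ] [ 0.552  -0.2052  0.195 ] (np.float64(80.07298810483975), np.float64(0.1300747786968822))
[0.2426 0.4936 0.2313] [[-0.8975  0.441   0.    ]
 [ 0.441   0.8975 -0.    ]
 [-0.      0.     -1.    ]] -0.0187
[[{'box': [197.7, 225.4, 216.7, 247.8], 'p': 0.54}, {'box': [351.1, 185.7, 453.0, 238.2], 'p': 0.32}], [{'box': [248.0, 363.0, 278.4, 388.9], 'p': 0.75}, {'box': [327.9, 153.5, 347.3, 209.1], 'p': 0.44}]]
```

```bash
cat >> h.py <<'E'
from scipy.spatial.transform import Rotation as Ro
np.set_printoptions(precision=4,suppress=True)
def down(yaw,lean=0,axis='x'):
    "tool y at yaw deg, z down, then turned by lean deg about tool axis"
    c,s=np.cos(np.radians(yaw)),np.sin(np.radians(yaw)); y=np.array([c,s,0]);z=np.array([0,0,-1.])
    return np.column_stack([np.cross(y,z),y,z])@Ro.from_euler(axis,lean,degrees=True).as_matrix()
def plan(p,R,p0=None,R0=None):
    o=env.observe(); p0=np.array(o["position"]) if p0 is None else np.array(p0); R0=np.array(o["tool_rot"]) if R0 is None else R0
    w=Ro.from_matrix(R0.T@R).as_rotvec(); d=np.array(p)-p0
    print("rot",w,"min rows",np.linalg.norm(w)/.145,"| d in old",R0.T@d,"| d in new",R.T@d,"rows",np.linalg.norm(d)/.049)
E
python3 - <<'E'
from h import *
plan([.552,-.205,.30],down(-10.5))
E
```

```text
rot [ 0.     -0.      1.2973] min rows 8.946847102248066 | d in old [-0.5858 -0.4905 -0.0687] | d in new [-0.6305  0.4316 -0.0687] rows 15.65579431948354
```

Request:
{"op": "arm_command", "data": {
  "deltas": [
    {"rz": 0.144, "dz": -0.0076, "fingers": 0.045},
    {"rz": 0.144, "dz": -0.0076},
    {"rz": 0.144, "dz": -0.0076},
    {"rz": 0.144, "dz": -0.0076},
    {"rz": 0.144, "dz": -0.0076},
    {"rz": 0.144, "dz": -0.0076},
    {"rz": 0.144, "dz": -0.0076},
    {"rz": 0.144, "dz": -0.0076},
    {"rz": 0.144, "dz": -0.0076},
    {"dx": -0.03, "dy": 0.02},
    {"dx": -0.03, "dy": 0.02},
    {"dx": -0.03, "dy": 0.02}
  ]
}}

```text
invalid input
```

Request:
{"op": "arm_command", "data": {
  "deltas": [
    {"dx": -0.03, "dy": 0.02},
    {"dx": -0.03, "dy": 0.02},
    {"dx": -0.03, "dy": 0.02},
    {"dx": -0.03, "dy": 0.02},
    {"dx": -0.03, "dy": 0.02},
    {"dx": -0.03, "dy": 0.02},
    {"dx": -0.03, "dy": 0.02},
    {"dx": -0.03, "dy": 0.02},
    {"dx": -0.03, "dy": 0.02},
    {"dx": -0.03, "dy": 0.02},
    {"dx": -0.03, "dy": 0.02},
    {"dx": -0.03, "dy": 0.02}
  ]
}}

```text
invalid input
```

```bash
python3 - <<'E'
from h import *
o=env.observe();print(o["position"],o["q"],o["time_s"],o["grip_width"])
plan([.552,-.205,.30],down(-10.5))
E
```

```text
[0.2426 0.4936 0.2313] [ 51.4925  21.806   74.3368  -0.0004  83.856  -12.3369] 1.8 0.08540589984245864
rot [ 0.     -0.      1.2973] min rows 8.946847102248066 | d in old [-0.5858 -0.4905 -0.0687] | d in new [-0.6305  0.4316 -0.0687] rows 15.65579431948354
```

Both calls were refused, probably because every key has to be present in each row.

Request:
{"op": "arm_command", "data": {
  "deltas": [
    {"rx": 0, "ry": 0, "rz": 0.144, "dx": 0, "dy": 0, "dz": -0.0076, "fingers": 0.045},
    {"rx": 0, "ry": 0, "rz": 0.144, "dx": 0, "dy": 0, "dz": -0.0076, "fingers": 0.045},
    {"rx": 0, "ry": 0, "rz": 0.144, "dx": 0, "dy": 0, "dz": -0.0076, "fingers": 0.045},
    {"rx": 0, "ry": 0, "rz": 0.144, "dx": 0, "dy": 0, "dz": -0.0076, "fingers": 0.045},
    {"rx": 0, "ry": 0, "rz": 0.144, "dx": 0, "dy": 0, "dz": -0.0076, "fingers": 0.045},
    {"rx": 0, "ry": 0, "rz": 0.144, "dx": 0, "dy": 0, "dz": -0.0076, "fingers": 0.045},
    {"rx": 0, "ry": 0, "rz": 0.144, "dx": 0, "dy": 0, "dz": -0.0076, "fingers": 0.045},
    {"rx": 0, "ry": 0, "rz": 0.144, "dx": 0, "dy": 0, "dz": -0.0076, "fingers": 0.045},
    {"rx": 0, "ry": 0, "rz": 0.144, "dx": 0, "dy": 0, "dz": -0.0076, "fingers": 0.045},
    {"rx": 0, "ry": 0, "rz": 0, "dx": -0.03, "dy": 0.02, "dz": 0, "fingers": 0.045},
    {"rx": 0, "ry": 0, "rz": 0, "dx": -0.03, "dy": 0.02, "dz": 0, "fingers": 0.045},
    {"rx": 0, "ry": 0, "rz": 0, "dx": -0.03, "dy": 0.02, "dz": 0, "fingers": 0.045}
  ]
}}

```text
time_s: 3.0
position: [0.2855, 0.3931, 0.2997]
tool_rot: [[0.18, 0.984, 0.0], [0.984, -0.18, -0.0], [-0.0, 0.0, -1.0]]
ft_force: [1.1, 0.3, -0.1]
grip_width: 0.0448
gripper_force: 0.0
```

Request:
{"op": "arm_command", "data": {
  "deltas": [
    {"rx": 0, "ry": 0, "rz": 0, "dx": -0.04, "dy": 0.0275, "dz": 0, "fingers": 0.045},
    {"rx": 0, "ry": 0, "rz": 0, "dx": -0.04, "dy": 0.0275, "dz": 0, "fingers": 0.045},
    {"rx": 0, "ry": 0, "rz": 0, "dx": -0.04, "dy": 0.0275, "dz": 0, "fingers": 0.045},
    {"rx": 0, "ry": 0, "rz": 0, "dx": -0.04, "dy": 0.0275, "dz": 0, "fingers": 0.045},
    {"rx": 0, "ry": 0, "rz": 0, "dx": -0.04, "dy": 0.0275, "dz": 0, "fingers": 0.045},
    {"rx": 0, "ry": 0, "rz": 0, "dx": -0.04, "dy": 0.0275, "dz": 0, "fingers": 0.045},
    {"rx": 0, "ry": 0, "rz": 0, "dx": -0.04, "dy": 0.0275, "dz": 0, "fingers": 0.045},
    {"rx": 0, "ry": 0, "rz": 0, "dx": -0.04, "dy": 0.0275, "dz": 0, "fingers": 0.045},
    {"rx": 0, "ry": 0, "rz": 0, "dx": -0.04, "dy": 0.0275, "dz": 0, "fingers": 0.045},
    {"rx": 0, "ry": 0, "rz": 0, "dx": -0.04, "dy": 0.0275, "dz": 0, "fingers": 0.045},
    {"rx": 0, "ry": 0, "rz": 0, "dx": -0.04, "dy": 0.0275, "dz": 0, "fingers": 0.045},
    {"rx": 0, "ry": 0, "rz": 0, "dx": -0.04, "dy": 0.0275, "dz": 0, "fingers": 0.045}
  ]
}}

```text
time_s: 4.2
position: [0.5234, -0.1396, 0.2998]
tool_rot: [[0.181, 0.983, 0.0], [0.983, -0.181, -0.0], [0.0, 0.0, -1.0]]
ft_force: [0.5, 0.9, -0.3]
grip_width: 0.0453
gripper_force: 0.0
```

```bash
python3 - <<'E'
from h import *
o=env.observe();print(o["position"],o["q"],o["time_s"],o["grip_width"])
plan([.552,-.205,.30],down(-10.5))
E
```

```text
[ 0.5234 -0.1396  0.2998] [-27.4678  18.7146  67.8018   0.005   93.4681 -17.0188] 4.2 0.04532832221145261
rot [ 0.0003 -0.      0.0009] min rows 0.006470371431288898 | d in old [-0.0591  0.04   -0.0002] | d in new [-0.0591  0.04   -0.0002] rows 1.4559565466736264
```

Request:
{"op": "arm_command", "data": {
  "deltas": [
    {"rx": 0, "ry": 0, "rz": 0, "dx": -0.0295, "dy": 0.02, "dz": 0, "fingers": 0.045},
    {"rx": 0, "ry": 0, "rz": 0, "dx": -0.0295, "dy": 0.02, "dz": 0, "fingers": 0.045},
    {"rx": 0, "ry": 0, "rz": 0, "dx": 0, "dy": 0, "dz": 0.03, "fingers": 0.045},
    {"rx": 0, "ry": 0, "rz": 0, "dx": 0, "dy": 0, "dz": 0.03, "fingers": 0.045},
    {"rx": 0, "ry": 0, "rz": 0, "dx": 0, "dy": 0, "dz": 0.025, "fingers": 0.045},
    {"rx": 0, "ry": 0, "rz": 0, "dx": 0, "dy": 0, "dz": 0.022, "fingers": 0.045},
    {"rx": 0, "ry": 0, "rz": 0, "dx": 0, "dy": 0, "dz": 0.02, "fingers": 0.045},
    {"rx": 0, "ry": 0, "rz": 0, "dx": 0, "dy": 0, "dz": 0, "fingers": 0.045},
    {"rx": 0, "ry": 0, "rz": 0, "dx": 0, "dy": 0, "dz": 0, "fingers": 0},
    {"rx": 0, "ry": 0, "rz": 0, "dx": 0, "dy": 0, "dz": 0, "fingers": 0},
    {"rx": 0, "ry": 0, "rz": 0, "dx": 0, "dy": 0, "dz": 0, "fingers": 0},
    {"rx": 0, "ry": 0, "rz": 0, "dx": 0, "dy": 0, "dz": 0, "fingers": 0}
  ],
  "squeeze": 40
}}

```text
time_s: 5.4
position: [0.5524, -0.2032, 0.174]
tool_rot: [[0.181, 0.983, 0.003], [0.983, -0.181, -0.002], [-0.001, 0.003, -1.0]]
ft_force: [2.9, -1.3, 2.8]
grip_width: 0.0104
gripper_force: 39.1
```

```bash
python3 - <<'E'
from h import *
# tool rows for pull: tub angle steps th, tool lean = .7*th
R=down(-10.5); ax=R[:,1]; N=11
th=np.linspace(0,.66,N+1)
# tool-frame pose of TCP: grasp point on handle
ps=[];Rs=[]
for t in th:
    ph=np.arctan2(.065,.18)+t; r=np.hypot(.065,.18)
    g=-ax*r*np.sin(ph)+np.array([0,0,r*np.cos(ph)])
    Rt=R@Ro.from_rotvec([-.7*t,0,0]).as_matrix(); Rs.append(Rt);ps.append(g+Rt[:,2]*.0187)
for i in range(N): print(Rs[i].T@(ps[i+1]-ps[i]), -.7*(th[1]))
o=env.observe();print(o["position"],o["ft_force"],o["grip_width"],o["gripper_force"])
E
```

```text
[-0.     -0.0099  0.0042] -0.042
[-0.     -0.0098  0.0044] -0.042
[ 0.     -0.0097  0.0046] -0.042
[ 0.     -0.0096  0.0048] -0.042
[-0.     -0.0096  0.005 ] -0.042
[-0.     -0.0095  0.0051] -0.042
[-0.     -0.0094  0.0053] -0.042
[ 0.     -0.0093  0.0055] -0.042
[-0.     -0.0092  0.0057] -0.042
[ 0.     -0.0091  0.0059] -0.042
[ 0.    -0.009  0.006] -0.042
[ 0.5524 -0.2032  0.174 ] [ 2.9478 -1.2938  2.7821] 0.010362108299899704 39.117361307144165
```

Request:
{"op": "arm_command", "data": {
  "deltas": [
    {"rx": -0.042, "ry": 0, "rz": 0, "dx": 0, "dy": -0.01, "dz": 0.0042, "fingers": 0},
    {"rx": -0.042, "ry": 0, "rz": 0, "dx": 0, "dy": -0.0098, "dz": 0.0044, "fingers": 0},
    {"rx": -0.042, "ry": 0, "rz": 0, "dx": 0, "dy": -0.0097, "dz": 0.0046, "fingers": 0},
    {"rx": -0.042, "ry": 0, "rz": 0, "dx": 0, "dy": -0.0096, "dz": 0.0048, "fingers": 0},
    {"rx": -0.042, "ry": 0, "rz": 0, "dx": 0, "dy": -0.0096, "dz": 0.005, "fingers": 0},
    {"rx": -0.042, "ry": 0, "rz": 0, "dx": 0, "dy": -0.0095, "dz": 0.0051, "fingers": 0},
    {"rx": -0.042, "ry": 0, "rz": 0, "dx": 0, "dy": -0.0094, "dz": 0.0053, "fingers": 0},
    {"rx": -0.042, "ry": 0, "rz": 0, "dx": 0, "dy": -0.0093, "dz": 0.0055, "fingers": 0},
    {"rx": -0.042, "ry": 0, "rz": 0, "dx": 0, "dy": -0.0092, "dz": 0.0057, "fingers": 0},
    {"rx": -0.042, "ry": 0, "rz": 0, "dx": 0, "dy": -0.0091, "dz": 0.0059, "fingers": 0},
    {"rx": -0.042, "ry": 0, "rz": 0, "dx": 0, "dy": -0.009, "dz": 0.006, "fingers": 0},
    {"rx": 0, "ry": 0, "rz": 0, "dx": 0, "dy": 0, "dz": 0, "fingers": 0}
  ]
}}

```text
time_s: 6.6
position: [0.4679, -0.1881, 0.0979]
tool_rot: [[0.183, 0.877, 0.445], [0.983, -0.163, -0.083], [-0.0, 0.453, -0.892]]
ft_force: [43.3, 1.5, -26.9]
grip_width: 0.0106
gripper_force: 39.0
```

```bash
python3 - <<'E'
from h import *
o=env.observe();R=np.array(o["tool_rot"]);g=np.array(o["position"])-R[:,2]*.0187
print(o["position"],o["q"],o["ft_force"],o["grip_width"],o["gripper_force"])
h=g-np.array([.617,-.217,.015]);a=down(-10.5)[:,1]
print("tub angle",np.arctan2(-h@a,h[2])-np.arctan2(.065,.18), -h@a,h[2])
s=env.get_image("side");cv2.imwrite("pics/s1.png",s["color"])
E
```

```text
[ 0.4679 -0.1881  0.0979] [-42.7621  19.3381 112.1078  30.1667  28.669  -56.341 ] [ 43.2736   1.5402 -26.9079] 0.01061051170825354 38.964254558086395
tub angle 0.6684464341386684 0.16028932302922244 0.09956039078318206
```

View pics/s1.png

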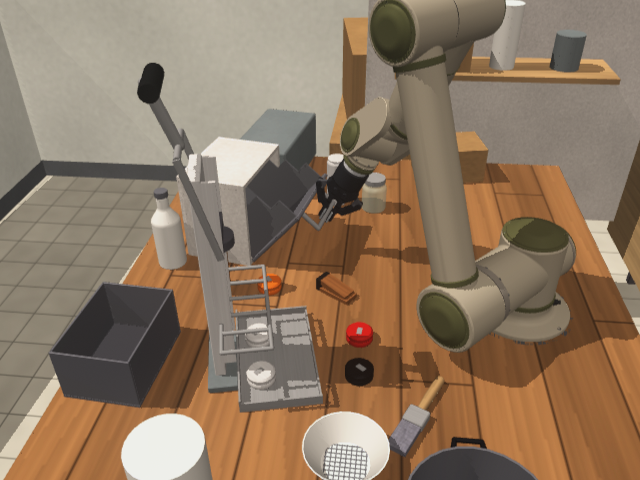

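The tub is wide open, with the wrist force showing it is against its stop. The bar is at about (318,222), and both pucks are undisturbed at (260,374) and (257,332). Next I release the bar and back off.

Request:
{"op": "arm_command", "data": {
  "deltas": [
    {"rx": 0, "ry": 0, "rz": 0, "dx": 0, "dy": 0, "dz": 0, "fingers": 0.04},
    {"rx": 0, "ry": 0, "rz": 0, "dx": 0, "dy": 0, "dz": 0, "fingers": 0.04},
    {"rx": 0, "ry": 0, "rz": 0, "dx": 0, "dy": 0, "dz": 0, "fingers": 0.04},
    {"rx": 0, "ry": 0, "rz": 0, "dx": 0, "dy": 0, "dz": -0.02, "fingers": 0.04},
    {"rx": 0, "ry": 0, "rz": 0, "dx": 0, "dy": 0, "dz": -0.03, "fingers": 0.04},
    {"rx": 0, "ry": 0, "rz": 0, "dx": 0, "dy": 0, "dz": -0.03, "fingers": 0.04},
    {"rx": 0, "ry": 0, "rz": 0, "dx": 0, "dy": 0, "dz": -0.03, "fingers": 0.04},
    {"rx": 0, "ry": 0, "rz": 0, "dx": 0, "dy": 0, "dz": -0.03, "fingers": 0.04},
    {"rx": 0, "ry": 0, "rz": 0, "dx": 0, "dy": 0, "dz": -0.03, "fingers": 0.085}
  ]
}}

```text
time_s: 7.55
position: [0.3889, -0.1726, 0.2503]
tool_rot: [[0.181, 0.881, 0.438], [0.983, -0.162, -0.081], [-0.0, 0.445, -0.895]]
ft_force: [0.2, 0.7, -0.6]
grip_width: 0.0533
gripper_force: 0.0
```

```bash
python3 - <<'E'
from h import *
R=down(-77,40,'y');print(R)
o=env.observe();print(o["position"],o["q"],o["ft_force"])
plan([.4815,.149,.1356],R)
for q in("puck_a_mid",):
  for n in("top","side"):
    i=env.get_image(n);print(n,[(a["location"],a["p"]) for a in env.tip_of(q,i)])
E
```

```text
[[ 0.7464  0.225   0.6263]
 [ 0.1723 -0.9744  0.1446]
 [ 0.6428  0.     -0.766 ]]
[ 0.3889 -0.1726  0.2503] [-50.6892  -2.3997 106.591   20.1329  56.6847 -48.5562] [ 0.1629  0.7053 -0.6032]
rot [-0.0062  0.3432  1.2139] min rows 8.699884858556764 | d in old [ 0.3331 -0.0217  0.1172] | d in new [ 0.0508 -0.2925  0.1924] rows 7.220073117330601
top [([206.4, 234.1], 0.57)]
side [([263.6, 377.4], 0.61)]
```

Request:
{"op": "arm_command", "data": {
  "deltas": [
    {"rx": -0.0007, "ry": 0.0381, "rz": 0.1349, "dx": 0, "dy": 0, "dz": 0, "fingers": 0.085},
    {"rx": -0.0007, "ry": 0.0381, "rz": 0.1349, "dx": 0, "dy": 0, "dz": 0, "fingers": 0.085},
    {"rx": -0.0007, "ry": 0.0381, "rz": 0.1349, "dx": 0, "dy": 0, "dz": 0, "fingers": 0.085},
    {"rx": -0.0007, "ry": 0.0381, "rz": 0.1349, "dx": 0, "dy": 0, "dz": 0, "fingers": 0.085},
    {"rx": -0.0007, "ry": 0.0381, "rz": 0.1349, "dx": 0, "dy": 0, "dz": 0, "fingers": 0.085},
    {"rx": -0.0007, "ry": 0.0381, "rz": 0.1349, "dx": 0, "dy": 0, "dz": 0, "fingers": 0.085},
    {"rx": -0.0007, "ry": 0.0381, "rz": 0.1349, "dx": 0, "dy": 0, "dz": 0, "fingers": 0.085},
    {"rx": -0.0007, "ry": 0.0381, "rz": 0.1349, "dx": 0, "dy": 0, "dz": 0, "fingers": 0.085},
    {"rx": -0.0007, "ry": 0.0381, "rz": 0.1349, "dx": 0, "dy": 0, "dz": 0, "fingers": 0.085},
    {"rx": 0, "ry": 0, "rz": 0, "dx": 0, "dy": 0, "dz": 0, "fingers": 0.085}
  ]
}}

```text
time_s: 8.75
position: [0.3895, -0.1729, 0.2477]
tool_rot: [[0.748, 0.223, 0.625], [0.168, -0.975, 0.147], [0.642, -0.005, -0.766]]
ft_force: [-0.2, 0.5, 0.3]
grip_width: 0.0854
gripper_force: 0.0
```

Request:
{"op": "arm_command", "data": {
  "deltas": [
    {"rx": 0, "ry": 0, "rz": 0, "dx": 0.006, "dy": -0.036, "dz": 0.024, "fingers": 0.085},
    {"rx": 0, "ry": 0, "rz": 0, "dx": 0.006, "dy": -0.036, "dz": 0.024, "fingers": 0.085},
    {"rx": 0, "ry": 0, "rz": 0, "dx": 0.006, "dy": -0.036, "dz": 0.024, "fingers": 0.085},
    {"rx": 0, "ry": 0, "rz": 0, "dx": 0.006, "dy": -0.036, "dz": 0.024, "fingers": 0.085},
    {"rx": 0, "ry": 0, "rz": 0, "dx": 0.006, "dy": -0.036, "dz": 0.024, "fingers": 0.085},
    {"rx": 0, "ry": 0, "rz": 0, "dx": 0.006, "dy": -0.036, "dz": 0.024, "fingers": 0.085},
    {"rx": 0, "ry": 0, "rz": 0, "dx": 0.006, "dy": -0.036, "dz": 0.024, "fingers": 0.085},
    {"rx": 0, "ry": 0, "rz": 0, "dx": 0.006, "dy": -0.036, "dz": 0.024, "fingers": 0.085},
    {"rx": 0, "ry": 0, "rz": 0, "dx": 0, "dy": 0, "dz": 0, "fingers": 0.085}
  ]
}}

```text
time_s: 9.65
position: [0.4804, 0.1491, 0.1307]
tool_rot: [[0.746, 0.237, 0.622], [0.183, -0.972, 0.15], [0.64, 0.001, -0.768]]
ft_force: [0.7, -0.8, -0.9]
grip_width: 0.0851
gripper_force: 0.0
```

```bash
python3 - <<'E'
from h import *
R=down(-77,40,'y')
o=env.observe();print(o["position"],o["q"],o["ft_force"],o["time_s"])
plan([.5817,.1725,.013],R)
i=env.get_image("side");c=i["color"][230:420,180:400];cv2.imwrite("pics/s2.png",cv2.resize(c,None,fx=3,fy=3))
E
```

```text
[0.4804 0.1491 0.1307] [ -1.2762  15.1854 119.4967  55.8478  11.446   23.0403] [ 0.7184 -0.7577 -0.9054] 9.65
rot [-0.0066  0.0037  0.01  ] min rows 0.08652980451165966 | d in old [0.0046 0.0011 0.1569] | d in new [0.004 0.    0.157] rows 3.2044716312580577
```

View pics/s2.png

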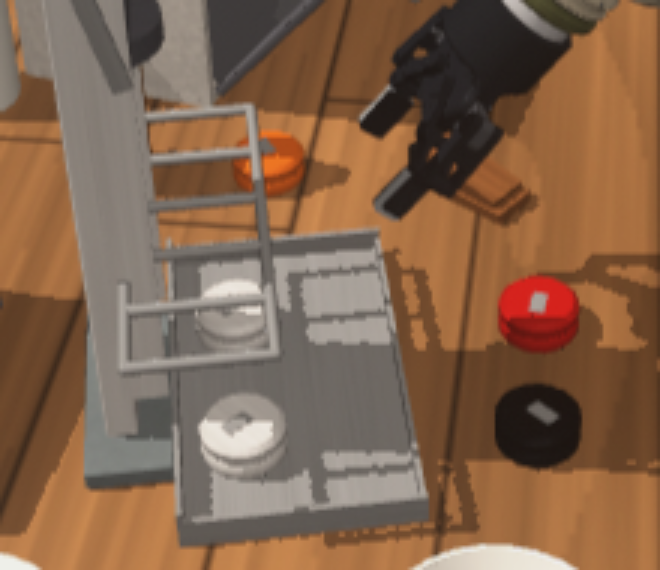

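The gripper is in front of the tray and pointing at puck B, which is at (235,312) in the crop. q5 is only 11°, close to its limit, so I'll fit the arm model and check the reach first.

```bash
cat > kin.py <<'E'
from h import *
from scipy.optimize import least_squares
D=[([.2426,.4936,.2313],[0,0,-1],[51.4925,21.806,74.3368,-.0004,83.856]),
([.5234,-.1396,.2998],[0,0,-1],[-27.4678,18.7146,67.8018,.005,93.4681]),
([.4679,-.1881,.0979],[.445,-.083,-.892],[-42.7621,19.3381,112.1078,30.1667,28.669]),
([.3889,-.1726,.2503],[.438,-.081,-.895],[-50.6892,-2.3997,106.591,20.1329,56.6847]),
([.4804,.1491,.1307],[.622,.15,-.768],[-1.2762,15.1854,119.4967,55.8478,11.446])]
def fk(v,q):
    h,L1,L2,Lt,d,r0,q1o=v; a,b=np.radians(q[1]),np.radians(q[1]+q[2])
    r=r0+L1*np.sin(a)+L2*np.sin(b); z=h+L1*np.cos(a)+L2*np.cos(b); p=np.radians(q[0])+q1o
    return np.array([r*np.cos(p)-d*np.sin(p),r*np.sin(p)+d*np.cos(p),z])
def res(v): return np.concatenate([np.array(p)-v[3]*np.array(z)-fk(v,q) for p,z,q in D])
v=least_squares(res,[.15,.4,.4,.3,.1,0,0]).x
def ik(p,z):
    w=np.array(p)-v[3]*np.array(z)
    s=least_squares(lambda q:(fk(v,q)-w),[0,15,110],x_scale=30); q=s.x
    f=np.array([np.cos(np.radians(q[0])+v[6])*np.sin(np.radians(q[1]+q[2])),np.sin(np.radians(q[0])+v[6])*np.sin(np.radians(q[1]+q[2])),np.cos(np.radians(q[1]+q[2]))])
    return q,np.degrees(np.arccos(f@z)),s.cost
E
python3 - <<'E'
from kin import *
print(v,np.abs(res(v)).max())
for p,z,q in D: print(q[4],ik(p,np.array(z))[1])
for nm,pk in(("A",(.543,.286)),("B",(.571,.170))):
  for lean in(35,40,45):
    R=down(-77,lean,'y');z=R[:,2]
    for back in(0,.08,.16):
      p=np.array([pk[0],pk[1],.026])+z*.017-z*back
      q,a,c=ik(p,z);print(nm,lean,back,q,"q5",a,c)
E
```

```text
[-0.0502  0.4583  0.2794  0.1028  0.2369  0.0473 -0.2268] 0.024867444712575654
83.856 81.7168332273027
93.4681 94.90684539943076
28.669 31.005828101595412
56.6847 62.16685786585252
11.446 21.641899378998005
A 35 0 [ 17.3149  38.493  100.9226] q5 7.701877390977256 4.375330589956079e-19
A 35 0.08 [ 16.4657  28.0598 105.4562] q5 13.033317803465977 4.5350566794675096e-13
A 35 0.16 [ 15.4246  17.6608 107.055 ] q5 21.567945938705446 5.824400834503161e-15
A 40 0 [ 17.2138  38.4261 102.5558] q5 5.669399713252736 2.584096368361818e-19
A 40 0.08 [ 16.2257  27.735  108.6854] q5 7.421883896334977 1.0881740054301558e-13
A 40 0.16 [ 14.9757  16.7197 111.9029] q5 13.811140035948508 4.099080106239891e-14
A 45 0 [ 17.1177  38.4716 104.1116] q5 9.56206335543234 1.6133906208605483e-19
A 45 0.08 [ 15.9912  27.6777 111.7998] q5 8.125403503893017 4.4304434665741056e-14
A 45 0.16 [ 14.5213  16.2097 116.6473] q5 8.529448029522175 2.625953160077831e-13
B 35 0 [  4.2203  36.7346 105.4667] q5 13.164000321235752 1.5346057954193054e-22
B 35 0.08 [  2.0323  25.8028 110.0715] q5 17.65120280880609 4.588790934775998e-17
B 35 0.16 [ -0.6772  14.7073 111.6677] q5 26.04062561855375 9.863073539788393e-17
B 40 0 [  3.961   36.6928 107.1295] q5 14.055889887091224 7.329931708332565e-23
B 40 0.08 [  1.4107  25.4871 113.3846] q5 15.955313968626186 3.998833571814836e-18
B 40 0.16 [ -1.8567  13.6679 116.6541] q5 21.72160177759524 2.5810393992957734e-12
B 45 0 [  3.714   36.7687 108.7175] q5 17.563815602204887 3.427288920499351e-23
B 45 0.08 [  0.8016  25.4561 116.5981] q5 17.99831397996602 5.40822038758924e-16
B 45 0.16 [ -3.0579  13.0772 121.5778] q5 20.497889608289178 5.299185931690816e-19
```

```bash
cat > kin.py <<'E'
from h import *
from scipy.optimize import least_squares
import itertools
D=[([.2426,.4936,.2313],down(63.83),[51.4925,21.806,74.3368,-.0004,83.856,-12.3369]),
([.5234,-.1396,.2998],down(-10.45),[-27.4678,18.7146,67.8018,.005,93.4681,-17.0188]),
([.4679,-.1881,.0979],np.array([[.183,.877,.445],[.983,-.163,-.083],[0,.453,-.892]]),[-42.7621,19.3381,112.1078,30.1667,28.669,-56.341]),
([.3889,-.1726,.2503],np.array([[.181,.881,.438],[.983,-.162,-.081],[0,.445,-.895]]),[-50.6892,-2.3997,106.591,20.1329,56.6847,-48.5562]),
([.4804,.1491,.1307],np.array([[.746,.237,.622],[.183,-.972,.15],[.64,.001,-.768]]),[-1.2762,15.1854,119.4967,55.8478,11.446,23.0403])]
E_=lambda s,a:Ro.from_euler(s,a,degrees=True).as_matrix()
S=(-1,1,1)
C=np.array([[0,1,0],[1,0,0],[0,0,-1.]])  # placeholder
def rot(q,S):
    return E_('z',q[0])@E_('y',q[1]+q[2]),E_('z',S[0]*q[3])@E_('y',S[1]*q[4])@E_('z',S[2]*q[5])
def best():
    out=[]
    for s in itertools.product((1,-1),repeat=3):
        Ms=[rot(q,s)[0]@rot(q,s)[1] for _,_,q in D]
        X=Ms[0].T@D[0][1]
        out.append((max(np.degrees(Ro.from_matrix((M@X).T@d[1]).magnitude()) for M,d in zip(Ms,D)),s,X))
    return min(out,key=lambda t:t[0])
err,S,X=best()
def fk(v,q):
    h,r0,d1,L1,e,L2,d2,a,Lt=v
    A=E_('z',q[0]);p=A@[r0,d1,h];A=A@E_('y',q[1]);p=p+A@[0,0,L1];A=A@E_('y',q[2]);p=p+A@[e,0,L2]
    A=A@E_('z',S[0]*q[3]);p=p+A@[0,d2,0];A=A@E_('y',S[1]*q[4]);p=p+A@[a,0,Lt];return p,A@E_('z',S[2]*q[5])@X
def res(v): return np.concatenate([np.array(p)-fk(v,q)[0] for p,_,q in D]+[.001*(v-v0)])
v0=np.array([.2,0,.1175,.4,0,.4,0,0,.25])
v=least_squares(res,v0).x
lo=np.array([-178.18,-50.72,12.68,-81.47,9.98,-165.26]);hi=np.array([178.18,133.34,142.11,261.47,163.14,165.26])
def ik(p,R,q0):
    f=lambda q:np.concatenate([(fk(v,q)[0]-p)*3,Ro.from_matrix(R.T@fk(v,q)[1]).as_rotvec()])
    s=least_squares(f,np.clip(q0,lo+.1,hi-.1),bounds=(lo,hi),x_scale=30);return s.x,np.sqrt(2*s.cost)
E
python3 - <<'E'
from kin import *
print(err,S,v,np.abs(res(v)[:15]).max())
E
```

```text
0.019099773100119708 (1, 1, 1) [0.1301 0.0001 0.1174 0.537  0.1031 0.3508 0.0002 0.0001 0.2574] 4.043034983522431e-05
```

The model fits to 0.04 mm. Next I check the approach path for joint range and singularity.

```bash
python3 - <<'E'
from kin import *
o=env.observe();q0=np.array(o["q"])
for nm,pk in(("B",(.571,.170)),("A",(.543,.286))):
  for yaw,seeds in((-77,([0,15,110,0,15,80],[0,15,110,56,15,23],[0,15,110,170,15,-90])),(103,([0,15,110,0,15,-100],[0,15,110,56,15,-150],[0,15,110,170,15,90]))):
   for lean in(35,40,45):
    R=down(yaw,lean if yaw==-77 else -lean,'y');z=R[:,2]
    for sd in seeds:
     q=np.array(sd,float);l=[];es=[]
     for back in(.16,.12,.08,.04,0):
      q,e=ik(np.array([pk[0],pk[1],.026])+z*.017-z*back,R,q);l.append(np.round(q[[3,4,5]]).astype(int).tolist());es.append(e)
     if max(es)<1e-3: print(nm,yaw,lean,l)
E
```

```text
B -77 45 [[114, 12, -35], [133, 13, -53], [143, 15, -63], [150, 17, -69], [153, 17, -72]]
B -77 45 [[114, 12, -35], [133, 13, -53], [143, 15, -63], [150, 17, -69], [153, 17, -72]]
B -77 45 [[114, 12, -35], [133, 13, -53], [143, 15, -63], [150, 17, -69], [153, 17, -72]]
B 103 45 [[114, 12, 145], [133, 13, 127], [143, 15, 117], [150, 17, 111], [153, 17, 108]]
```

```bash
python3 - <<'E'
from kin import *
for nm,pk in(("B",(.571,.170)),("A",(.543,.286))):
 for lean in(34,37,40,43,46,49):
  for hd in(-7,-2,3,8,13,18,23,28,33):
    R=down(hd-90,lean,'y');z=R[:,2]
    for q4 in(0,160):
     q=np.array([hd,36,107,q4,14,90-q4],float);l=[];es=[]
     for back in(0,.04,.08,.12,.16):
      q,e=ik(np.array([pk[0],pk[1],.026])+z*.017-z*back,R,q);l.append(np.round(q[[3,4,5]]).astype(int).tolist());es.append(e)
     if max(es)<1e-3 and min(x[1] for x in l)>=12: print(nm,lean,hd,l)
E
```

```text
B 34 23 [[65, 14, 6], [56, 16, 14], [48, 19, 22], [41, 23, 28], [36, 27, 33]]
B 34 23 [[65, 14, 6], [56, 16, 14], [48, 19, 22], [41, 23, 28], [36, 27, 33]]
B 34 28 [[65, 18, 1], [58, 20, 7], [51, 23, 14], [45, 27, 19], [40, 31, 24]]
B 34 28 [[65, 18, 1], [58, 20, 7], [51, 23, 14], [45, 27, 19], [40, 31, 24]]
B 34 33 [[64, 21, -3], [58, 24, 2], [52, 27, 7], [46, 31, 12], [42, 35, 16]]
B 34 33 [[64, 21, -3], [58, 24, 2], [52, 27, 7], [46, 31, 12], [42, 35, 16]]
B 37 23 [[87, 14, -16], [77, 15, -6], [66, 17, 4], [56, 20, 13], [47, 24, 21]]
B 37 23 [[87, 14, -16], [77, 15, -6], [66, 17, 4], [56, 20, 13], [47, 24, 21]]
B 37 28 [[82, 18, -16], [74, 19, -9], [65, 21, -1], [57, 25, 6], [50, 29, 12]]
B 37 28 [[82, 18, -16], [74, 19, -9], [65, 21, -1], [57, 25, 6], [50, 29, 12]]
B 37 33 [[77, 21, -17], [70, 23, -11], [63, 26, -5], [57, 29, 1], [51, 34, 6]]
B 37 33 [[77, 21, -17], [70, 23, -11], [63, 26, -5], [57, 29, 1], [51, 34, 6]]
B 40 18 [[117, 12, -41], [107, 12, -31], [92, 13, -17], [76, 14, -2], [60, 17, 13]]
B 40 18 [[117, 12, -41], [107, 12, -31], [92, 13, -17], [76, 14, -2], [60, 17,
[... 5149 characters left out ...]
 20, -97], [193, 20, -98], [195, 19, -100], [198, 17, -103], [204, 14, -108]]
A 49 18 [[176, 21, -88], [176, 20, -87], [175, 19, -87], [174, 17, -86], [172, 14, -84]]
A 49 23 [[162, 22, -79], [160, 22, -78], [157, 21, -76], [153, 19, -72], [146, 17, -65]]
A 49 23 [[162, 22, -79], [160, 22, -78], [157, 21, -76], [153, 19, -72], [146, 17, -65]]
A 49 28 [[148, 23, -71], [146, 23, -69], [142, 23, -66], [135, 22, -61], [126, 21, -53]]
A 49 28 [[148, 23, -71], [146, 23, -69], [142, 23, -66], [135, 22, -61], [126, 21, -53]]
A 49 33 [[136, 25, -65], [133, 26, -63], [128, 26, -59], [121, 26, -54], [112, 26, -46]]
A 49 33 [[136, 25, -65], [133, 26, -63], [128, 26, -59], [121, 26, -54], [112, 26, -46]]
```

```bash
python3 - <<'E'
from kin import *
R=down(-67,43,'y');z=R[:,2];g=np.array([.571,.170,.026])+z*.017
print(R,g); plan(g-z*.15,R)
plan(g,R,g-z*.15,R)
E
```

```text
[[ 0.6732  0.3907  0.6278]
 [ 0.2858 -0.9205  0.2665]
 [ 0.682   0.     -0.7314]] [0.5817 0.1745 0.0136]
rot [ 0.1108  0.0552 -0.1231] min rows 1.2040347393367081 | d in old [-0.0023  0.0135  0.0088] | d in new [-0.0044  0.014   0.0071] rows 0.3320129925023029
rot [0. 0. 0.] min rows 0.0 | d in old [0.   0.   0.15] | d in new [0.   0.   0.15] rows 3.0612244897959187
```

Request:
{"op": "arm_command", "data": {
  "deltas": [
    {"rx": 0.037, "ry": 0.0184, "rz": -0.041, "dx": 0, "dy": 0, "dz": 0, "fingers": 0.085},
    {"rx": 0.037, "ry": 0.0184, "rz": -0.041, "dx": 0, "dy": 0, "dz": 0, "fingers": 0.085},
    {"rx": 0.037, "ry": 0.0184, "rz": -0.041, "dx": 0, "dy": 0, "dz": 0, "fingers": 0.085},
    {"rx": 0, "ry": 0, "rz": 0, "dx": -0.004, "dy": 0.014, "dz": 0.007, "fingers": 0.085},
    {"rx": 0, "ry": 0, "rz": 0, "dx": 0, "dy": 0, "dz": 0, "fingers": 0.085},
    {"rx": 0, "ry": 0, "rz": 0, "dx": 0, "dy": 0, "dz": 0, "fingers": 0.085}
  ]
}}

```text
time_s: 10.3
position: [0.4879, 0.1304, 0.1249]
tool_rot: [[0.681, 0.371, 0.631], [0.271, -0.929, 0.254], [0.68, -0.002, -0.733]]
ft_force: [0.3, -0.9, 0.7]
grip_width: 0.0851
gripper_force: 0.0
```

```bash
python3 - <<'E'
from kin import *
R=down(-67,43,'y');z=R[:,2];g=np.array([.571,.170,.026])+z*.017
print(env.observe()["q"],env.observe()["position"]); plan(g,R)
E
```

```text
[ -9.4173  16.7365 121.6896  81.651   20.9289 -14.9666] [0.4879 0.1304 0.1249]
rot [ 0.0131  0.0026 -0.0166] min rows 0.1469602781552849 | d in old [ 0.0001 -0.006   0.1519] | d in new [-0.0002 -0.004   0.152 ] rows 3.1033151639295755
```

Request:
{"op": "arm_command", "data": {
  "deltas": [
    {"rx": 0.012, "ry": 0.002, "rz": -0.016, "dx": 0, "dy": -0.005, "dz": 0.02, "fingers": 0.085},
    {"rx": 0, "ry": 0, "rz": 0, "dx": 0, "dy": 0, "dz": 0.025, "fingers": 0.085},
    {"rx": 0, "ry": 0, "rz": 0, "dx": 0, "dy": 0, "dz": 0.025, "fingers": 0.085},
    {"rx": 0, "ry": 0, "rz": 0, "dx": 0, "dy": 0, "dz": 0.025, "fingers": 0.085},
    {"rx": 0, "ry": 0, "rz": 0, "dx": 0, "dy": 0, "dz": 0.015, "fingers": 0.085},
    {"rx": 0, "ry": 0, "rz": 0, "dx": 0, "dy": 0, "dz": 0, "fingers": 0.085},
    {"rx": 0, "ry": 0, "rz": 0, "dx": 0, "dy": 0, "dz": 0, "fingers": 0.085}
  ]
}}

```text
time_s: 11.0
position: [0.5546, 0.1653, 0.0447]
tool_rot: [[0.673, 0.392, 0.627], [0.286, -0.92, 0.267], [0.682, -0.0, -0.732]]
ft_force: [-0.3, -0.9, 0.6]
grip_width: 0.0852
gripper_force: 0.0
```

```bash
python3 - <<'E'
from kin import *
R=down(-67,43,'y');z=R[:,2];g=np.array([.571,.170,.026])+z*.017
print(env.observe()["q"]); plan(g,R)
E
```

```text
[ -3.079   32.2249 115.3796 112.542   18.9766 -43.4338]
rot [-0.0008  0.0005  0.0005] min rows 0.007102658798279826 | d in old [-0.0003  0.0021  0.0422] | d in new [-0.0004  0.0021  0.0422] rows 0.8620608875068119
```

Orientation is now exact, so I finish the approach, close on the puck and lift slightly.

Request:
{"op": "arm_command", "data": {
  "deltas": [
    {"rx": 0, "ry": 0, "rz": 0, "dx": 0, "dy": 0.002, "dz": 0.022, "fingers": 0.085},
    {"rx": 0, "ry": 0, "rz": 0, "dx": 0, "dy": 0, "dz": 0.012, "fingers": 0.085},
    {"rx": 0, "ry": 0, "rz": 0, "dx": 0, "dy": 0, "dz": 0.008, "fingers": 0.085},
    {"rx": 0, "ry": 0, "rz": 0, "dx": 0, "dy": 0, "dz": 0, "fingers": 0.085},
    {"rx": 0, "ry": 0, "rz": 0, "dx": 0, "dy": 0, "dz": 0, "fingers": 0.04},
    {"rx": 0, "ry": 0, "rz": 0, "dx": 0, "dy": 0, "dz": 0, "fingers": 0.04},
    {"rx": 0, "ry": 0, "rz": 0, "dx": 0, "dy": 0, "dz": 0, "fingers": 0.04},
    {"rx": 0, "ry": 0, "rz": 0, "dx": 0, "dy": 0, "dz": 0, "fingers": 0.04},
    {"rx": 0, "ry": 0, "rz": 0, "dx": 0, "dy": 0, "dz": 0, "fingers": 0.04}
  ],
  "squeeze": 30
}}

```text
time_s: 11.9
position: [0.5821, 0.1743, 0.0145]
tool_rot: [[0.673, 0.391, 0.628], [0.285, -0.921, 0.267], [0.683, -0.0, -0.731]]
ft_force: [-2.1, -1.2, 5.1]
grip_width: 0.0565
gripper_force: 31.0
```

```bash
cat > way.py <<'E'
from kin import *
c=np.array([np.cos(np.radians(-10.5)),np.sin(np.radians(-10.5)),0]);cy=np.array([-c[1],c[0],0]);H=np.array([.617,-.217,0])
def drop(y,z,lean=15,out=.062):
    R=down(-100.5,lean,'y');return H-out*c+cy*y+[0,0,z]+R[:,2]*.017,R
def trace(wps,q):
    for (p0,R0),(p1,R1) in zip(wps,wps[1:]):
        w=Ro.from_matrix(R0.T@R1).as_rotvec();l=[]
        for s in np.linspace(.25,1,4):
            q,e=ik(p0+(p1-p0)*s,R0@Ro.from_rotvec(w*s).as_matrix(),q);l.append(q.round().astype(int).tolist()+[round(e,3)])
        print(p1.round(4),"rot",w,"d0",R0.T@(p1-p0),"d1",R1.T@(p1-p0));print("  ",l)
E
python3 - <<'E'
from way import *
o=env.observe();p=np.array(o["position"]);R=np.array(o["tool_rot"]);z=R[:,2]
p1=p-z*.16;p2=np.array([.44,.08,.30]);Rd=drop(0,0)[1]
trace([(p,R),(p1,R),(p2,R),(p2,Rd),(drop(.035,.30)[0],Rd),drop(.035,.165)],np.array(o["q"]))
E
```

```text
[0.4816 0.1316 0.1314] rot [0. 0. 0.] d0 [-0.   -0.   -0.16] d1 [-0.   -0.   -0.16]
   [[-3, 32, 115, 113, 19, -44, np.float64(0.0)], [-5, 27, 118, 103, 19, -36, np.float64(0.0)], [-7, 22, 120, 92, 20, -25, np.float64(0.0)], [-10, 15, 122, 79, 22, -14, np.float64(0.0)]]
[0.44 0.08 0.3 ] rot [0. 0. 0.] d0 [ 0.0724  0.0313 -0.1631] d1 [ 0.0724  0.0313 -0.1631]
   [[-13, 9, 120, 61, 27, 5, np.float64(0.0)], [-16, 2, 117, 49, 35, 16, np.float64(0.0)], [-19, -3, 114, 42, 43, 23, np.float64(0.0)], [-23, -7, 110, 38, 52, 27, np.float64(0.0)]]
[0.44 0.08 0.3 ] rot [-0.2866 -0.4754  0.5161] d0 [0. 0. 0.] d1 [0. 0. 0.]
   [[-16, -6, 105, 24, 52, 49, np.float64(0.0)], [-11, -4, 100, 12, 57, 69, np.float64(0.0)], [-7, -1, 95, 4, 64, 85, np.float64(0.0)], [-4, 2, 90, -2, 73, 97, np.float64(0.0)]]
[ 0.5667 -0.1721  0.2836] rot [0. 0. 0.] d0 [0.1605 0.2248 0.06  ] d1 [0.1605 0.2248 0.06  ]
   [[-13, 5, 88, 1, 72, 88, np.float64(0.0)], [-20, 8, 85, 3, 72, 80, np.float64(0.0)], [-26, 13, 80, 4, 73, 74, np.float64(0.0)], [-31, 18, 73, 5, 75, 69, np.float64(0.0)]]
[ 0.5667 -0.1721  0.1486] rot [0. 0. 0.] d0 [-0.0349  0.      0.1304] d1 [-0.0349  0.      0.1304]
   [[-31, 19, 77, 5, 70, 69, np.float64(0.0)], [-31, 21, 81, 6, 65, 68, np.float64(0.0)], [-31, 22, 84, 6, 60, 68, np.float64(0.0)], [-31, 24, 87, 6, 55, 67, np.float64(0.0)]]
```

Request:
{"op": "arm_command", "data": {
  "deltas": [
    {"rx": 0, "ry": 0, "rz": 0, "dx": 0, "dy": 0, "dz": -0.01, "fingers": 0.04},
    {"rx": 0, "ry": 0, "rz": 0, "dx": 0, "dy": 0, "dz": -0.02, "fingers": 0.04},
    {"rx": 0, "ry": 0, "rz": 0, "dx": 0, "dy": 0, "dz": -0.025, "fingers": 0.04},
    {"rx": 0, "ry": 0, "rz": 0, "dx": 0, "dy": 0, "dz": -0.025, "fingers": 0.04},
    {"rx": 0, "ry": 0, "rz": 0, "dx": 0, "dy": 0, "dz": -0.03, "fingers": 0.04},
    {"rx": 0, "ry": 0, "rz": 0, "dx": 0, "dy": 0, "dz": -0.03, "fingers": 0.04},
    {"rx": 0, "ry": 0, "rz": 0, "dx": 0, "dy": 0, "dz": -0.02, "fingers": 0.04},
    {"rx": 0, "ry": 0, "rz": 0, "dx": 0.0145, "dy": 0.0063, "dz": -0.0326, "fingers": 0.04},
    {"rx": 0, "ry": 0, "rz": 0, "dx": 0.0145, "dy": 0.0063, "dz": -0.0326, "fingers": 0.04},
    {"rx": 0, "ry": 0, "rz": 0, "dx": 0.0145, "dy": 0.0063, "dz": -0.0326, "fingers": 0.04},
    {"rx": 0, "ry": 0, "rz": 0, "dx": 0.0145, "dy": 0.0063, "dz": -0.0326, "fingers": 0.04},
    {"rx": 0, "ry": 0, "rz": 0, "dx": 0.0145, "dy": 0.0063, "dz": -0.0326, "fingers": 0.04}
  ]
}}

```text
time_s: 13.1
position: [0.4408, 0.0818, 0.2945]
tool_rot: [[0.672, 0.391, 0.628], [0.285, -0.92, 0.268], [0.683, -0.001, -0.731]]
ft_force: [0.4, 0.3, -0.6]
grip_width: 0.0565
gripper_force: 32.2
```

Request:
{"op": "arm_command", "data": {
  "deltas": [
    {"rx": 0, "ry": 0, "rz": 0, "dx": 0, "dy": 0, "dz": 0, "fingers": 0.04},
    {"rx": -0.0478, "ry": -0.0792, "rz": 0.086, "dx": 0, "dy": 0, "dz": 0, "fingers": 0.04},
    {"rx": -0.0478, "ry": -0.0792, "rz": 0.086, "dx": 0, "dy": 0, "dz": 0, "fingers": 0.04},
    {"rx": -0.0478, "ry": -0.0792, "rz": 0.086, "dx": 0, "dy": 0, "dz": 0, "fingers": 0.04},
    {"rx": -0.0478, "ry": -0.0792, "rz": 0.086, "dx": 0, "dy": 0, "dz": 0, "fingers": 0.04},
    {"rx": -0.0478, "ry": -0.0792, "rz": 0.086, "dx": 0, "dy": 0, "dz": 0, "fingers": 0.04},
    {"rx": -0.0478, "ry": -0.0792, "rz": 0.086, "dx": 0, "dy": 0, "dz": 0, "fingers": 0.04},
    {"rx": 0, "ry": 0, "rz": 0, "dx": 0, "dy": 0, "dz": 0, "fingers": 0.04},
    {"rx": 0, "ry": 0, "rz": 0, "dx": 0, "dy": 0, "dz": 0, "fingers": 0.04}
  ]
}}

```text
time_s: 14.0
position: [0.4417, 0.083, 0.2916]
tool_rot: [[0.949, -0.136, 0.284], [-0.134, -0.991, -0.026], [0.285, -0.013, -0.958]]
ft_force: [-0.9, -0.2, -0.8]
grip_width: 0.0566
gripper_force: 32.2
```

```bash
python3 - <<'E'
from way import *
o=env.observe();print(o["position"],o["q"],o["grip_width"],o["gripper_force"])
plan(drop(.035,.30)[0],drop(0,0)[1])
E
```

```text
[0.4417 0.083  0.2916] [-4.3431  1.9528 92.263  -0.2963 69.1849 93.6607] 0.05660383942972767 32.18500084010884
rot [-0.0253 -0.0274  0.0413] min rows 0.3835069293484984 | d in old [0.1506 0.2358 0.05  ] | d in new [0.1616 0.2281 0.0516] rows 5.800852157393942
```

Request:
{"op": "arm_command", "data": {
  "deltas": [
    {"rx": -0.0253, "ry": -0.0274, "rz": 0.0413, "dx": 0, "dy": 0, "dz": 0, "fingers": 0.04},
    {"rx": 0, "ry": 0, "rz": 0, "dx": 0.023, "dy": 0.0326, "dz": 0.0073, "fingers": 0.04},
    {"rx": 0, "ry": 0, "rz": 0, "dx": 0.023, "dy": 0.0326, "dz": 0.0073, "fingers": 0.04},
    {"rx": 0, "ry": 0, "rz": 0, "dx": 0.023, "dy": 0.0326, "dz": 0.0073, "fingers": 0.04},
    {"rx": 0, "ry": 0, "rz": 0, "dx": 0.023, "dy": 0.0326, "dz": 0.0073, "fingers": 0.04},
    {"rx": 0, "ry": 0, "rz": 0, "dx": 0.023, "dy": 0.0326, "dz": 0.0073, "fingers": 0.04},
    {"rx": 0, "ry": 0, "rz": 0, "dx": 0.023, "dy": 0.0326, "dz": 0.0073, "fingers": 0.04},
    {"rx": 0, "ry": 0, "rz": 0, "dx": 0.023, "dy": 0.0326, "dz": 0.0073, "fingers": 0.04},
    {"rx": 0, "ry": 0, "rz": 0, "dx": 0, "dy": 0, "dz": 0, "fingers": 0.04},
    {"rx": 0, "ry": 0, "rz": 0, "dx": 0, "dy": 0, "dz": 0, "fingers": 0.04}
  ]
}}

```text
time_s: 15.0
position: [0.5649, -0.1735, 0.2842]
tool_rot: [[0.949, -0.186, 0.254], [-0.18, -0.983, -0.048], [0.259, -0.0, -0.966]]
ft_force: [0.2, 0.8, -0.3]
grip_width: 0.0564
gripper_force: 32.2
```

```bash
python3 - <<'E'
from way import *
plan(*drop(.035,.165))
i=env.get_image("top");c=i["color"][100:290,300:520];cv2.imwrite("pics/t3.png",cv2.resize(c,None,fx=3,fy=3))
E
```

```text
rot [ 0.0007  0.0003 -0.0037] min rows 0.025858811342869995 | d in old [-0.0335 -0.0017  0.1314] | d in new [-0.0336 -0.0017  0.1314] rows 2.768124744105532
```

View pics/t3.png

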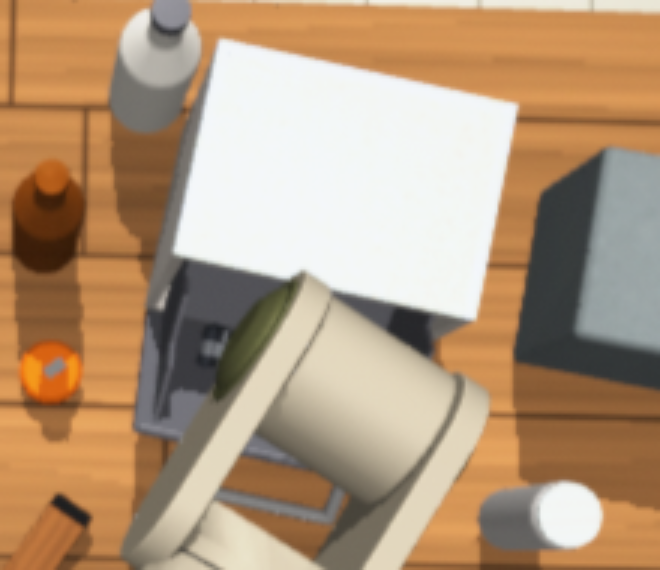

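The top view shows the tub mouth clear and the left finger over its left half at about (215,345). I shift slightly towards the middle, go down and release.

Request:
{"op": "arm_command", "data": {
  "deltas": [
    {"rx": 0, "ry": 0, "rz": 0, "dx": -0.0056, "dy": 0.0022, "dz": 0.022, "fingers": 0.04},
    {"rx": 0, "ry": 0, "rz": 0, "dx": -0.0056, "dy": 0.0022, "dz": 0.022, "fingers": 0.04},
    {"rx": 0, "ry": 0, "rz": 0, "dx": -0.0056, "dy": 0.0022, "dz": 0.022, "fingers": 0.04},
    {"rx": 0, "ry": 0, "rz": 0, "dx": -0.0056, "dy": 0.0022, "dz": 0.022, "fingers": 0.04},
    {"rx": 0, "ry": 0, "rz": 0, "dx": -0.0056, "dy": 0.0022, "dz": 0.022, "fingers": 0.04},
    {"rx": 0, "ry": 0, "rz": 0, "dx": -0.0056, "dy": 0.0022, "dz": 0.022, "fingers": 0.04},
    {"rx": 0, "ry": 0, "rz": 0, "dx": 0, "dy": 0, "dz": 0, "fingers": 0.04},
    {"rx": 0, "ry": 0, "rz": 0, "dx": 0, "dy": 0, "dz": 0, "fingers": 0.075},
    {"rx": 0, "ry": 0, "rz": 0, "dx": 0, "dy": 0, "dz": 0, "fingers": 0.075},
    {"rx": 0, "ry": 0, "rz": 0, "dx": 0, "dy": 0, "dz": 0, "fingers": 0.075},
    {"rx": 0, "ry": 0, "rz": 0, "dx": 0, "dy": 0, "dz": 0, "fingers": 0.075}
  ]
}}

```text
time_s: 16.15
position: [0.5651, -0.1862, 0.1497]
tool_rot: [[0.949, -0.185, 0.256], [-0.179, -0.983, -0.049], [0.26, 0.001, -0.966]]
ft_force: [0.9, -0.1, 0.2]
grip_width: 0.0749
gripper_force: 0.0
```

```bash
python3 - <<'E'
from way import *
o=env.observe();p=np.array(o["position"]);R=np.array(o["tool_rot"]);print(o["grip_width"],o["ft_force"])
Ra=down(-57,43,'y');z=Ra[:,2];g=np.array([.543,.286,.026])+z*.017
p1=p+R@[.0335,0,-.1314];p2=np.array([.42,.12,.28])
trace([(p,R),(p1,R),(p2,R),(p2,Ra),(g-z*.15,Ra),(g,Ra)],np.array(o["q"]))
E
```

```text
0.07492213484998078 [ 0.909  -0.1332  0.2149]
[ 0.5633 -0.1857  0.2853] rot [0. 0. 0.] d0 [ 0.0335  0.     -0.1314] d1 [ 0.0335  0.     -0.1314]
   [[-32, 22, 83, 6, 60, 66, np.float64(0.0)], [-32, 21, 80, 6, 65, 67, np.float64(0.0)], [-32, 19, 77, 6, 70, 67, np.float64(0.0)], [-32, 18, 73, 6, 75, 68, np.float64(0.0)]]
[0.42 0.12 0.28] rot [0. 0. 0.] d0 [-0.192  -0.2738 -0.0465] d1 [-0.192  -0.2738 -0.0465]
   [[-26, 12, 81, 4, 72, 74, np.float64(0.0)], [-19, 7, 87, 2, 70, 82, np.float64(0.0)], [-9, 4, 92, 0, 69, 92, np.float64(0.0)], [2, 2, 94, -4, 70, 104, np.float64(0.0)]]
[0.42 0.12 0.28] rot [ 0.3744  0.4636 -0.6726] d0 [0. 0. 0.] d1 [0. 0. 0.]
   [[-1, -1, 99, 3, 61, 88, np.float64(0.0)], [-6, -4, 104, 13, 54, 68, np.float64(0.0)], [-13, -6, 109, 28, 51, 43, np.float64(0.0)], [-20, -7, 113, 43, 54, 17, np.float64(0.0)]]
[0.4669 0.2366 0.1233] rot [0. 0. 0.] d0 [-0.0317 -0.0722  0.1848] d1 [-0.0317 -0.0722  0.1848]
   [[-13, -1, 116, 46, 43, 15, np.float64(0.0)], [-7, 5, 118, 53, 33, 11, np.float64(0.0)], [-1, 11, 119, 64, 25, 3, np.float64(0.0)], [4, 18, 119, 81, 19, -12, np.float64(0.0)]]
[0.5527 0.2923 0.0136] rot [0. 0. 0.] d0 [0.   0.   0.15] d1 [0.   0.   0.15]
   [[6, 24, 117, 93, 18, -23, np.float64(0.0)], [8, 29, 115, 103, 17, -33, np.float64(0.0)], [9, 34, 112, 111, 17, -40, np.float64(0.0)], [11, 38, 109, 118, 17, -45, np.float64(0.0)]]
```

Request:
{"op": "arm_command", "data": {
  "deltas": [
    {"rx": 0, "ry": 0, "rz": 0, "dx": 0.0084, "dy": 0, "dz": -0.033, "fingers": 0.075},
    {"rx": 0, "ry": 0, "rz": 0, "dx": 0.0084, "dy": 0, "dz": -0.033, "fingers": 0.075},
    {"rx": 0, "ry": 0, "rz": 0, "dx": 0.0084, "dy": 0, "dz": -0.033, "fingers": 0.075},
    {"rx": 0, "ry": 0, "rz": 0, "dx": 0.0084, "dy": 0, "dz": -0.033, "fingers": 0.075},
    {"rx": 0, "ry": 0, "rz": 0, "dx": -0.024, "dy": -0.0342, "dz": -0.0058, "fingers": 0.085},
    {"rx": 0, "ry": 0, "rz": 0, "dx": -0.024, "dy": -0.0342, "dz": -0.0058, "fingers": 0.085},
    {"rx": 0, "ry": 0, "rz": 0, "dx": -0.024, "dy": -0.0342, "dz": -0.0058, "fingers": 0.085},
    {"rx": 0, "ry": 0, "rz": 0, "dx": -0.024, "dy": -0.0342, "dz": -0.0058, "fingers": 0.085},
    {"rx": 0, "ry": 0, "rz": 0, "dx": -0.024, "dy": -0.0342, "dz": -0.0058, "fingers": 0.085},
    {"rx": 0, "ry": 0, "rz": 0, "dx": -0.024, "dy": -0.0342, "dz": -0.0058, "fingers": 0.085},
    {"rx": 0, "ry": 0, "rz": 0, "dx": -0.024, "dy": -0.0342, "dz": -0.0058, "fingers": 0.085},
    {"rx": 0, "ry": 0, "rz": 0, "dx": -0.024, "dy": -0.0342, "dz": -0.0058, "fingers": 0.085}
  ]
}}

```text
time_s: 17.35
position: [0.4189, 0.121, 0.2805]
tool_rot: [[0.949, -0.186, 0.255], [-0.18, -0.983, -0.048], [0.26, -0.0, -0.966]]
ft_force: [1.2, -0.1, -0.2]
grip_width: 0.0853
gripper_force: 0.0
```

Request:
{"op": "arm_command", "data": {
  "deltas": [
    {"rx": 0, "ry": 0, "rz": 0, "dx": 0, "dy": 0, "dz": 0, "fingers": 0.085},
    {"rx": 0.0535, "ry": 0.0662, "rz": -0.0961, "dx": 0, "dy": 0, "dz": 0, "fingers": 0.085},
    {"rx": 0.0535, "ry": 0.0662, "rz": -0.0961, "dx": 0, "dy": 0, "dz": 0, "fingers": 0.085},
    {"rx": 0.0535, "ry": 0.0662, "rz": -0.0961, "dx": 0, "dy": 0, "dz": 0, "fingers": 0.085},
    {"rx": 0.0535, "ry": 0.0662, "rz": -0.0961, "dx": 0, "dy": 0, "dz": 0, "fingers": 0.085},
    {"rx": 0.0535, "ry": 0.0662, "rz": -0.0961, "dx": 0, "dy": 0, "dz": 0, "fingers": 0.085},
    {"rx": 0.0535, "ry": 0.0662, "rz": -0.0961, "dx": 0, "dy": 0, "dz": 0, "fingers": 0.085},
    {"rx": 0.0535, "ry": 0.0662, "rz": -0.0961, "dx": 0, "dy": 0, "dz": 0, "fingers": 0.085},
    {"rx": 0, "ry": 0, "rz": 0, "dx": 0, "dy": 0, "dz": 0, "fingers": 0.085},
    {"rx": 0, "ry": 0, "rz": 0, "dx": 0, "dy": 0, "dz": 0, "fingers": 0.085}
  ]
}}

```text
time_s: 18.35
position: [0.4197, 0.1192, 0.2794]
tool_rot: [[0.662, 0.499, 0.559], [0.367, -0.866, 0.339], [0.654, -0.019, -0.757]]
ft_force: [0.1, 0.3, 0.5]
grip_width: 0.0852
gripper_force: 0.0
```

```bash
python3 - <<'E'
from way import *
Ra=down(-57,43,'y');z=Ra[:,2];g=np.array([.543,.286,.026])+z*.017
print(env.observe()["q"],env.observe()["position"]);plan(g-z*.15,Ra)
t=env.get_image("top");s=env.get_image("side")
for i in(t,s):print([(np.round(a["location"],1),round(a["p"],2)) for a in env.tip_of("puck_a_mid",i)][:4])
print(proj(t,[.543,.286,.02]),proj(s,[.543,.286,.02]))
c=t["color"][110:260,320:500];d=s["color"][290:420,190:346]
cv2.imwrite("pics/t4.png",np.hstack([cv2.resize(c,(400,333)),cv2.resize(d,(400,333))]))
E
```

```text
[-18.4235  -6.5438 111.3992  38.6458  52.8828  24.2259] [0.4197 0.1192 0.2794]
rot [ 0.0216  0.0376 -0.0521] min rows 0.4675950703681483 | d in old [-0.0276 -0.0752  0.1843] | d in new [-0.0307 -0.0728  0.1848] rows 4.100802519792659
[(array([207.6, 235.9]), 0.77)]
[(array([262.3, 375.2]), 0.85), (array([269.7, 359.5]), 0.51)]
[207.4074 234.0767] [261.7813 375.1329]
```

View pics/t4.png

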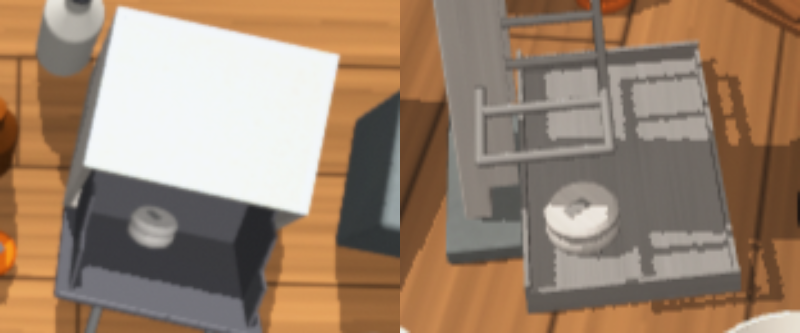

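Puck B lies in the open tub at (153,225) in the left crop. Puck A is alone in the tray, where I predicted it.

Request:
{"op": "arm_command", "data": {
  "deltas": [
    {"rx": 0.0216, "ry": 0.0376, "rz": -0.0521, "dx": 0, "dy": 0, "dz": 0, "fingers": 0.085},
    {"rx": 0, "ry": 0, "rz": 0, "dx": -0.006, "dy": -0.0146, "dz": 0.037, "fingers": 0.085},
    {"rx": 0, "ry": 0, "rz": 0, "dx": -0.006, "dy": -0.0146, "dz": 0.037, "fingers": 0.085},
    {"rx": 0, "ry": 0, "rz": 0, "dx": -0.006, "dy": -0.0146, "dz": 0.037, "fingers": 0.085},
    {"rx": 0, "ry": 0, "rz": 0, "dx": -0.006, "dy": -0.0146, "dz": 0.037, "fingers": 0.085},
    {"rx": 0, "ry": 0, "rz": 0, "dx": -0.006, "dy": -0.0146, "dz": 0.037, "fingers": 0.085},
    {"rx": 0, "ry": 0, "rz": 0, "dx": 0, "dy": 0, "dz": 0, "fingers": 0.085},
    {"rx": 0, "ry": 0, "rz": 0, "dx": 0, "dy": 0, "dz": 0, "fingers": 0.085}
  ]
}}

```text
time_s: 19.35
position: [0.4657, 0.2364, 0.1276]
tool_rot: [[0.609, 0.551, 0.57], [0.402, -0.834, 0.377], [0.684, -0.0, -0.73]]
ft_force: [0.9, 0.7, 0.4]
grip_width: 0.0848
gripper_force: 0.0
```

```bash
python3 - <<'E'
from way import *
Ra=down(-57,43,'y');z=Ra[:,2];g=np.array([.543,.286,.026])+z*.017
print(env.observe()["q"],env.observe()["position"]);plan(g,Ra)
E
```

```text
[  3.8715  17.6499 119.2139  79.0826  20.1135 -10.8746] [0.4657 0.2364 0.1276]
rot [-0.0056 -0.0023  0.0054] min rows 0.05589817223710737 | d in old [-0.0025  0.0014  0.1539] | d in new [-0.0021  0.0005  0.1539] rows 3.1413140544595426
```

Request:
{"op": "arm_command", "data": {
  "deltas": [
    {"rx": -0.005, "ry": -0.002, "rz": 0.005, "dx": -0.002, "dy": 0.001, "dz": 0.025, "fingers": 0.085},
    {"rx": 0, "ry": 0, "rz": 0, "dx": 0, "dy": 0, "dz": 0.03, "fingers": 0.085},
    {"rx": 0, "ry": 0, "rz": 0, "dx": 0, "dy": 0, "dz": 0.03, "fingers": 0.085},
    {"rx": 0, "ry": 0, "rz": 0, "dx": 0, "dy": 0, "dz": 0.025, "fingers": 0.085},
    {"rx": 0, "ry": 0, "rz": 0, "dx": 0, "dy": 0, "dz": 0, "fingers": 0.085},
    {"rx": 0, "ry": 0, "rz": 0, "dx": 0, "dy": 0, "dz": 0, "fingers": 0.085}
  ]
}}

```text
time_s: 19.95
position: [0.5285, 0.2746, 0.0475]
tool_rot: [[0.612, 0.544, 0.575], [0.397, -0.839, 0.371], [0.684, 0.001, -0.729]]
ft_force: [-0.7, -0.1, 0.1]
grip_width: 0.0848
gripper_force: 0.0
```

```bash
python3 - <<'E'
from way import *
Ra=down(-57,43,'y');z=Ra[:,2];g=np.array([.543,.286,.026])+z*.017
print(env.observe()["q"],env.observe()["position"]);plan(g,Ra)
E
```

```text
[  8.9635  32.5974 112.8115 109.9949  17.1576 -38.8397] [0.5285 0.2746 0.0475]
rot [ 0.0016 -0.003  -0.0003] min rows 0.02336631046587357 | d in old [-0.0013 -0.0017  0.0453] | d in new [-0.0012 -0.0017  0.0453] rows 0.925688827401948
```

Request:
{"op": "arm_command", "data": {
  "deltas": [
    {"rx": 0, "ry": 0, "rz": 0, "dx": -0.001, "dy": -0.002, "dz": 0.023, "fingers": 0.085},
    {"rx": 0, "ry": 0, "rz": 0, "dx": 0, "dy": 0, "dz": 0.014, "fingers": 0.085},
    {"rx": 0, "ry": 0, "rz": 0, "dx": 0, "dy": 0, "dz": 0.008, "fingers": 0.085},
    {"rx": 0, "ry": 0, "rz": 0, "dx": 0, "dy": 0, "dz": 0, "fingers": 0.085},
    {"rx": 0, "ry": 0, "rz": 0, "dx": 0, "dy": 0, "dz": 0, "fingers": 0.04},
    {"rx": 0, "ry": 0, "rz": 0, "dx": 0, "dy": 0, "dz": 0, "fingers": 0.04},
    {"rx": 0, "ry": 0, "rz": 0, "dx": 0, "dy": 0, "dz": 0, "fingers": 0.04},
    {"rx": 0, "ry": 0, "rz": 0, "dx": 0, "dy": 0, "dz": 0, "fingers": 0.04},
    {"rx": 0, "ry": 0, "rz": 0, "dx": 0, "dy": 0, "dz": 0, "fingers": 0.04}
  ],
  "squeeze": 30
}}

```text
time_s: 20.85
position: [0.5524, 0.2928, 0.0137]
tool_rot: [[0.612, 0.543, 0.575], [0.397, -0.839, 0.371], [0.684, 0.001, -0.729]]
ft_force: [-4.1, -2.2, 7.8]
grip_width: 0.0562
gripper_force: 30.7
```

```bash
python3 - <<'E'
from way import *
o=env.observe();p=np.array(o["position"]);R=np.array(o["tool_rot"]);z=R[:,2]
p1=p-z*.16;p2=np.array([.42,.12,.30]);Rd=drop(0,0)[1]
trace([(p,R),(p1,R),(p2,R),(p2,Rd),(drop(-.03,.30)[0],Rd),drop(-.03,.175)],np.array(o["q"]))
E
```

```text
[0.4604 0.2334 0.1304] rot [0. 0. 0.] d0 [ 0.   -0.   -0.16] d1 [ 0.   -0.   -0.16]
   [[9, 33, 113, 112, 17, -41, np.float64(0.0)], [8, 28, 116, 103, 17, -33, np.float64(0.0)], [6, 23, 118, 92, 18, -22, np.float64(0.0)], [4, 17, 120, 79, 20, -11, np.float64(0.0)]]
[0.42 0.12 0.3 ] rot [0. 0. 0.] d0 [ 0.0462  0.0734 -0.189 ] d1 [ 0.0462  0.0734 -0.189 ]
   [[-2, 10, 119, 60, 26, 6, np.float64(0.0)], [-7, 3, 117, 50, 35, 14, np.float64(0.0)], [-14, -3, 114, 44, 46, 18, np.float64(0.0)], [-20, -8, 110, 41, 56, 20, np.float64(0.0)]]
[0.42 0.12 0.3 ] rot [-0.3711 -0.4679  0.6692] d0 [0. 0. 0.] d1 [0. 0. 0.]
   [[-13, -7, 106, 27, 54, 45, np.float64(0.0)], [-6, -5, 101, 13, 57, 69, np.float64(0.0)], [-1, -2, 96, 3, 64, 88, np.float64(0.0)], [2, 1, 91, -3, 73, 103, np.float64(0.0)]]
[ 0.5549 -0.236   0.2836] rot [0. 0. 0.] d0 [0.1865 0.3255 0.067 ] d1 [0.1865 0.3255 0.067 ]
   [[-11, 3, 90, 0, 72, 89, np.float64(0.0)], [-22, 7, 86, 3, 72, 78, np.float64(0.0)], [-31, 12, 80, 5, 73, 69, np.float64(0.0)], [-37, 19, 71, 7, 76, 62, np.float64(0.0)]]
[ 0.5549 -0.236   0.1586] rot [0. 0. 0.] d0 [-0.0324  0.      0.1207] d1 [-0.0324  0.      0.1207]
   [[-37, 20, 75, 7, 72, 62, np.float64(0.0)], [-37, 21, 78, 7, 67, 61, np.float64(0.0)], [-37, 23, 81, 8, 63, 61, np.float64(0.0)], [-37, 25, 84, 8, 58, 60, np.float64(0.0)]]
```

Request:
{"op": "arm_command", "data": {
  "deltas": [
    {"rx": 0, "ry": 0, "rz": 0, "dx": 0, "dy": 0, "dz": -0.01, "fingers": 0.04},
    {"rx": 0, "ry": 0, "rz": 0, "dx": 0, "dy": 0, "dz": -0.02, "fingers": 0.04},
    {"rx": 0, "ry": 0, "rz": 0, "dx": 0, "dy": 0, "dz": -0.025, "fingers": 0.04},
    {"rx": 0, "ry": 0, "rz": 0, "dx": 0, "dy": 0, "dz": -0.025, "fingers": 0.04},
    {"rx": 0, "ry": 0, "rz": 0, "dx": 0, "dy": 0, "dz": -0.03, "fingers": 0.04},
    {"rx": 0, "ry": 0, "rz": 0, "dx": 0, "dy": 0, "dz": -0.03, "fingers": 0.04},
    {"rx": 0, "ry": 0, "rz": 0, "dx": 0, "dy": 0, "dz": -0.02, "fingers": 0.04},
    {"rx": 0, "ry": 0, "rz": 0, "dx": 0.0092, "dy": 0.0147, "dz": -0.0378, "fingers": 0.04},
    {"rx": 0, "ry": 0, "rz": 0, "dx": 0.0092, "dy": 0.0147, "dz": -0.0378, "fingers": 0.04},
    {"rx": 0, "ry": 0, "rz": 0, "dx": 0.0092, "dy": 0.0147, "dz": -0.0378, "fingers": 0.04},
    {"rx": 0, "ry": 0, "rz": 0, "dx": 0.0092, "dy": 0.0147, "dz": -0.0378, "fingers": 0.04},
    {"rx": 0, "ry": 0, "rz": 0, "dx": 0.0092, "dy": 0.0147, "dz": -0.0378, "fingers": 0.04}
  ]
}}

```text
time_s: 22.05
position: [0.4205, 0.1238, 0.2941]
tool_rot: [[0.612, 0.544, 0.574], [0.397, -0.839, 0.372], [0.684, 0.0, -0.729]]
ft_force: [1.6, -0.0, -0.5]
grip_width: 0.0568
gripper_force: 32.2
```

Request:
{"op": "arm_command", "data": {
  "deltas": [
    {"rx": 0, "ry": 0, "rz": 0, "dx": 0, "dy": 0, "dz": 0, "fingers": 0.04},
    {"rx": -0.0464, "ry": -0.0585, "rz": 0.0837, "dx": 0, "dy": 0, "dz": 0, "fingers": 0.04},
    {"rx": -0.0464, "ry": -0.0585, "rz": 0.0837, "dx": 0, "dy": 0, "dz": 0, "fingers": 0.04},
    {"rx": -0.0464, "ry": -0.0585, "rz": 0.0837, "dx": 0, "dy": 0, "dz": 0, "fingers": 0.04},
    {"rx": -0.0464, "ry": -0.0585, "rz": 0.0837, "dx": 0, "dy": 0, "dz": 0, "fingers": 0.04},
    {"rx": -0.0464, "ry": -0.0585, "rz": 0.0837, "dx": 0, "dy": 0, "dz": 0, "fingers": 0.04},
    {"rx": -0.0464, "ry": -0.0585, "rz": 0.0837, "dx": 0, "dy": 0, "dz": 0, "fingers": 0.04},
    {"rx": -0.0464, "ry": -0.0585, "rz": 0.0837, "dx": 0, "dy": 0, "dz": 0, "fingers": 0.04},
    {"rx": -0.0464, "ry": -0.0585, "rz": 0.0837, "dx": 0, "dy": 0, "dz": 0, "fingers": 0.04},
    {"rx": 0, "ry": 0, "rz": 0, "dx": 0, "dy": 0, "dz": 0, "fingers": 0.04},
    {"rx": 0, "ry": 0, "rz": 0, "dx": 0, "dy": 0, "dz": 0, "fingers": 0.04}
  ]
}}

```text
time_s: 23.15
position: [0.4219, 0.1249, 0.2921]
tool_rot: [[0.95, -0.174, 0.257], [-0.169, -0.985, -0.042], [0.261, -0.004, -0.965]]
ft_force: [0.7, 0.1, -0.5]
grip_width: 0.0564
gripper_force: 32.2
```

```bash
python3 - <<'E'
from way import *
o=env.observe();print(o["position"],o["grip_width"])
plan(drop(-.03,.30)[0],drop(0,0)[1])
E
```

```text
[0.4219 0.1249 0.2921] 0.05641974178134544
rot [-0.0057 -0.0021  0.0071] min rows 0.06429165530717851 | d in old [0.1852 0.3322 0.0577] | d in new [0.1876 0.3306 0.0591] rows 7.851144432297653
```

Request:
{"op": "arm_command", "data": {
  "deltas": [
    {"rx": -0.0057, "ry": -0.0021, "rz": 0.0071, "dx": 0.0207, "dy": 0.0367, "dz": 0.0065, "fingers": 0.04},
    {"rx": 0, "ry": 0, "rz": 0, "dx": 0.0207, "dy": 0.0367, "dz": 0.0065, "fingers": 0.04},
    {"rx": 0, "ry": 0, "rz": 0, "dx": 0.0207, "dy": 0.0367, "dz": 0.0065, "fingers": 0.04},
    {"rx": 0, "ry": 0, "rz": 0, "dx": 0.0207, "dy": 0.0367, "dz": 0.0065, "fingers": 0.04},
    {"rx": 0, "ry": 0, "rz": 0, "dx": 0.0207, "dy": 0.0367, "dz": 0.0065, "fingers": 0.04},
    {"rx": 0, "ry": 0, "rz": 0, "dx": 0.0207, "dy": 0.0367, "dz": 0.0065, "fingers": 0.04},
    {"rx": 0, "ry": 0, "rz": 0, "dx": 0.0207, "dy": 0.0367, "dz": 0.0065, "fingers": 0.04},
    {"rx": 0, "ry": 0, "rz": 0, "dx": 0.0207, "dy": 0.0367, "dz": 0.0065, "fingers": 0.04},
    {"rx": 0, "ry": 0, "rz": 0, "dx": 0.0207, "dy": 0.0367, "dz": 0.0065, "fingers": 0.04},
    {"rx": 0, "ry": 0, "rz": 0, "dx": 0, "dy": 0, "dz": 0, "fingers": 0.04},
    {"rx": 0, "ry": 0, "rz": 0, "dx": 0, "dy": 0, "dz": 0, "fingers": 0.04}
  ]
}}

```text
time_s: 24.25
position: [0.5525, -0.2365, 0.2838]
tool_rot: [[0.949, -0.186, 0.254], [-0.179, -0.983, -0.048], [0.258, -0.0, -0.966]]
ft_force: [-0.3, 1.1, -0.2]
grip_width: 0.0564
gripper_force: 32.2
```

```bash
python3 - <<'E'
from way import *
plan(*drop(-.03,.175))
E
```

```text
rot [ 0.0005  0.0004 -0.0035] min rows 0.024528937524458633 | d in old [-0.0302 -0.0009  0.1216] | d in new [-0.0303 -0.0009  0.1216] rows 2.5564929389541087
```

Request:
{"op": "arm_command", "data": {
  "deltas": [
    {"rx": 0, "ry": 0, "rz": 0, "dx": -0.005, "dy": 0, "dz": 0.0202, "fingers": 0.04},
    {"rx": 0, "ry": 0, "rz": 0, "dx": -0.005, "dy": 0, "dz": 0.0202, "fingers": 0.04},
    {"rx": 0, "ry": 0, "rz": 0, "dx": -0.005, "dy": 0, "dz": 0.0202, "fingers": 0.04},
    {"rx": 0, "ry": 0, "rz": 0, "dx": -0.005, "dy": 0, "dz": 0.0202, "fingers": 0.04},
    {"rx": 0, "ry": 0, "rz": 0, "dx": -0.005, "dy": 0, "dz": 0.0202, "fingers": 0.04},
    {"rx": 0, "ry": 0, "rz": 0, "dx": -0.005, "dy": 0, "dz": 0.0202, "fingers": 0.04},
    {"rx": 0, "ry": 0, "rz": 0, "dx": 0, "dy": 0, "dz": 0, "fingers": 0.04},
    {"rx": 0, "ry": 0, "rz": 0, "dx": 0, "dy": 0, "dz": 0, "fingers": 0.075},
    {"rx": 0, "ry": 0, "rz": 0, "dx": 0, "dy": 0, "dz": 0, "fingers": 0.075},
    {"rx": 0, "ry": 0, "rz": 0, "dx": 0, "dy": 0, "dz": 0, "fingers": 0.075},
    {"rx": 0, "ry": 0, "rz": 0, "dx": 0, "dy": 0, "dz": 0, "fingers": 0.075}
  ]
}}

```text
time_s: 25.35
position: [0.5558, -0.2365, 0.1605]
tool_rot: [[0.949, -0.185, 0.255], [-0.179, -0.983, -0.049], [0.26, 0.001, -0.966]]
ft_force: [-0.3, 0.2, 0.1]
grip_width: 0.0752
gripper_force: 0.0
```

Request:
{"op": "arm_command", "data": {
  "deltas": [
    {"rx": 0, "ry": 0, "rz": 0, "dx": 0.0084, "dy": 0, "dz": -0.033, "fingers": 0.075},
    {"rx": 0, "ry": 0, "rz": 0, "dx": 0.0084, "dy": 0, "dz": -0.033, "fingers": 0.075},
    {"rx": 0, "ry": 0, "rz": 0, "dx": 0.0084, "dy": 0, "dz": -0.033, "fingers": 0.075},
    {"rx": 0, "ry": 0, "rz": 0, "dx": 0.0084, "dy": 0, "dz": -0.033, "fingers": 0.075},
    {"rx": 0, "ry": 0, "rz": 0, "dx": -0.04, "dy": 0, "dz": -0.01, "fingers": 0},
    {"rx": 0, "ry": 0, "rz": 0, "dx": -0.04, "dy": 0, "dz": -0.01, "fingers": 0},
    {"rx": 0, "ry": 0, "rz": 0, "dx": -0.04, "dy": 0, "dz": -0.01, "fingers": 0},
    {"rx": 0, "ry": 0, "rz": 0, "dx": -0.04, "dy": 0, "dz": -0.01, "fingers": 0},
    {"rx": 0, "ry": 0, "rz": 0, "dx": -0.04, "dy": 0, "dz": -0.01, "fingers": 0},
    {"rx": 0, "ry": 0, "rz": 0, "dx": 0, "dy": 0, "dz": 0, "fingers": 0}
  ]
}}

```text
time_s: 26.35
position: [0.3485, -0.1967, 0.2929]
tool_rot: [[0.949, -0.187, 0.254], [-0.181, -0.982, -0.05], [0.259, 0.001, -0.966]]
ft_force: [-0.1, -0.3, -0.5]
grip_width: -0.0001
gripper_force: 0.0
```

```bash
python3 - <<'E'
from way import *
o=env.observe();print(o["position"],o["q"],o["time_s"])
t=env.get_image("top");s=env.get_image("side")
c=t["color"][130:250,330:480];d=s["color"][140:260,210:360]
cv2.imwrite("pics/t5.png",np.hstack([cv2.resize(c,(400,320)),cv2.resize(d,(400,320))]))
for i in(t,s):print([(np.round(a["location"],1),round(a["p"],2)) for a in env.tip_of("tub_handle",i)][:3])
try: print(tri([ray(i,env.tip_of("tub_handle",i)[0]["location"]) for i in(t,s)]))
except Exception as e: print(e)
for th in(.6,.65,.7):
    ph=np.arctan2(.065,.18)+th;r=np.hypot(.065,.18);P=H-c_*r*np.sin(ph)+[0,0,.015+r*np.cos(ph)] if 0 else H-np.array([np.cos(np.radians(10.5)),-np.sin(np.radians(10.5)),0])*r*np.sin(ph)+[0,0,.015+r*np.cos(ph)]
    print(th,P,proj(t,P),proj(s,P))
E
```

```text
[ 0.3485 -0.1967  0.2929] [-53.3956  -2.9015  96.518   10.4011  75.4044  45.7367] 26.35
[(array([386. , 269.7]), 0.61), (array([395.5, 190.3]), 0.17)]
[(array([330.3, 215.4]), 0.81)]
(array([ 0.451 , -0.193 ,  0.1064]), [0.0016, 0.0016])
0.6 [ 0.4643 -0.1887  0.1269] [385.8644 264.7592] [324.2976 209.0703]
0.65 [ 0.459  -0.1877  0.119 ] [384.8881 266.9722] [326.354  212.0673]
0.7 [ 0.4541 -0.1868  0.1108] [383.9364 269.0066] [328.2486 215.117 ]
```

View pics/t5.png

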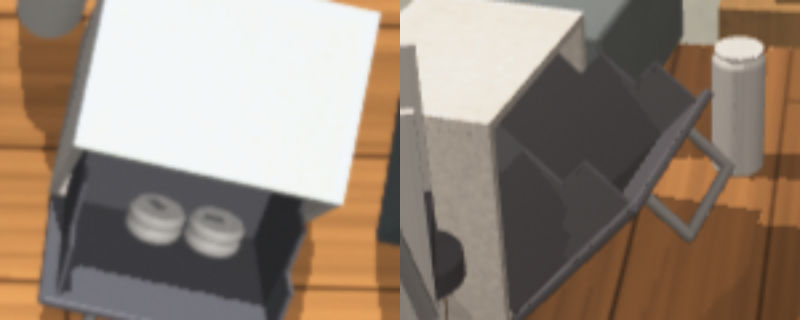

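Both cans lie side by side in the open tub, at (155,220) and (215,232) in the crop. Now I plan the push with closed fingers along the bar's arc.

```bash
cat >> way.py <<'E'
def push(th,gap=0,lean=15):
    R=down(-100.5,lean,'y');ph=np.arctan2(.065,.18)+th;r=np.hypot(.065,.18)
    P=H-c*r*np.sin(ph)+[0,0,.015+r*np.cos(ph)]
    return P-(.017+gap)*R[:,0]+R[:,2]*.020,R
E
python3 - <<'E'
from way import *
o=env.observe();p=np.array(o["position"]);R=np.array(o["tool_rot"])
trace([(p,R),push(.7,.04),push(.7),push(.35),push(0)],np.array(o["q"]))
for t in np.arange(.7,-.01,-.07): print(round(t,2),(push(.7)[1].T@(push(t-.07)[0]-push(t)[0])).round(4))
E
```

```text
[ 0.4051 -0.1777  0.0767] rot [ 0.0004  0.0002 -0.0023] d0 [-0.0092 -0.0298  0.2208] d1 [-0.0091 -0.0297  0.2208]
   [[-51, 1, 102, 11, 66, 46, np.float64(0.0)], [-48, 6, 107, 11, 56, 47, np.float64(0.0)], [-46, 12, 111, 12, 46, 47, np.float64(0.0)], [-44, 19, 114, 14, 36, 46, np.float64(0.0)]]
[ 0.443  -0.1848  0.0871] rot [0. 0. 0.] d0 [ 0.04 -0.   -0.  ] d1 [ 0.04 -0.   -0.  ]
   [[-43, 19, 113, 14, 36, 47, np.float64(0.0)], [-42, 19, 111, 13, 37, 48, np.float64(0.0)], [-42, 20, 109, 12, 38, 50, np.float64(0.0)], [-41, 20, 108, 12, 39, 51, np.float64(0.0)]]
[ 0.4852 -0.1926  0.1381] rot [0. 0. 0.] d0 [ 0.0546  0.     -0.0382] d1 [ 0.0546  0.     -0.0382]
   [[-40, 20, 105, 11, 42, 53, np.float64(0.0)], [-40, 19, 103, 10, 45, 54, np.float64(0.0)], [-39, 19, 100, 10, 47, 56, np.float64(0.0)], [-38, 19, 98, 9, 50, 57, np.float64(0.0)]]
[ 0.542  -0.2031  0.1713] rot [0. 0. 0.] d0 [ 0.0644 -0.     -0.0171] d1 [ 0.0644 -0.     -0.0171]
   [[-37, 20, 95, 9, 52, 59, np.float64(0.0)], [-37, 20, 92, 8, 54, 60, np.float64(0.0)], [-36, 21, 90, 8, 56, 61, np.float64(0.0)], [-35, 22, 87, 7, 58, 62, np.float64(0.0)]]
0.7 [ 0.0098  0.     -0.0091]
0.63 [ 0.0104 -0.     -0.0084]
0.56 [ 0.011  -0.     -0.0077]
0.49 [ 0.0115 -0.     -0.0069]
0.42 [ 0.0119  0.     -0.0061]
0.35 [ 0.0123  0.     -0.0052]
0.28 [ 0.0127 -0.     -0.0043]
0.21 [ 0.0129  0.     -0.0034]
0.14 [ 0.0132 -0.     -0.0025]
0.07 [ 0.0133 -0.     -0.0016]
-0.0 [ 0.0134 -0.     -0.0007]
```

Request:
{"op": "arm_command", "data": {
  "deltas": [
    {"rx": 0, "ry": 0, "rz": 0, "dx": -0.0015, "dy": -0.005, "dz": 0.0368, "fingers": 0},
    {"rx": 0, "ry": 0, "rz": 0, "dx": -0.0015, "dy": -0.005, "dz": 0.0368, "fingers": 0},
    {"rx": 0, "ry": 0, "rz": 0, "dx": -0.0015, "dy": -0.005, "dz": 0.0368, "fingers": 0},
    {"rx": 0, "ry": 0, "rz": 0, "dx": -0.0015, "dy": -0.005, "dz": 0.0368, "fingers": 0},
    {"rx": 0, "ry": 0, "rz": 0, "dx": -0.0015, "dy": -0.005, "dz": 0.0368, "fingers": 0},
    {"rx": 0, "ry": 0, "rz": 0, "dx": -0.0015, "dy": -0.005, "dz": 0.0368, "fingers": 0},
    {"rx": 0, "ry": 0, "rz": 0, "dx": 0, "dy": 0, "dz": 0, "fingers": 0},
    {"rx": 0, "ry": 0, "rz": 0, "dx": 0.013, "dy": 0, "dz": 0, "fingers": 0},
    {"rx": 0, "ry": 0, "rz": 0, "dx": 0.013, "dy": 0, "dz": 0, "fingers": 0},
    {"rx": 0, "ry": 0, "rz": 0, "dx": 0, "dy": 0, "dz": 0, "fingers": 0}
  ]
}}

```text
time_s: 27.65
position: [0.4309, -0.1831, 0.0854]
tool_rot: [[0.949, -0.184, 0.257], [-0.177, -0.983, -0.05], [0.262, 0.002, -0.965]]
ft_force: [0.6, -0.4, 0.2]
grip_width: 0.0004
gripper_force: 0.0
```

```bash
python3 - <<'E'
from way import *
o=env.observe();print(o["position"],o["ft_force"]);plan(*push(.7))
E
```

```text
[ 0.4309 -0.1831  0.0854] [ 0.6121 -0.4348  0.1756]
rot [ 0.0024 -0.0032 -0.0016] min rows 0.029530411856577784 | d in old [ 0.0122 -0.0006  0.0015] | d in new [ 0.0122 -0.0005  0.0015] rows 0.25191454137754987
```

Request:
{"op": "arm_command", "data": {
  "deltas": [
    {"rx": 0, "ry": 0, "rz": 0, "dx": 0.006, "dy": 0, "dz": 0, "fingers": 0},
    {"rx": 0, "ry": 0, "rz": 0, "dx": 0.006, "dy": 0, "dz": 0, "fingers": 0},
    {"rx": 0, "ry": 0, "rz": 0, "dx": 0.0098, "dy": 0, "dz": -0.0091, "fingers": 0},
    {"rx": 0, "ry": 0, "rz": 0, "dx": 0.0104, "dy": 0, "dz": -0.0084, "fingers": 0},
    {"rx": 0, "ry": 0, "rz": 0, "dx": 0.011, "dy": 0, "dz": -0.0077, "fingers": 0},
    {"rx": 0, "ry": 0, "rz": 0, "dx": 0.0115, "dy": 0, "dz": -0.0069, "fingers": 0},
    {"rx": 0, "ry": 0, "rz": 0, "dx": 0, "dy": 0, "dz": 0, "fingers": 0}
  ]
}}

```text
time_s: 28.35
position: [0.4733, -0.1904, 0.1299]
tool_rot: [[0.949, -0.185, 0.255], [-0.179, -0.983, -0.048], [0.259, 0.001, -0.966]]
ft_force: [0.3, 0.8, -1.2]
grip_width: -0.0
gripper_force: 0.0
```

```bash
python3 - <<'E'
from way import *
o=env.observe();print(o["position"],o["ft_force"],o["wrist_torque"]);plan(*push(.42))
t=env.get_image("top");s=env.get_image("side")
c=t["color"][130:280,330:480];d=s["color"][120:270,210:360]
cv2.imwrite("pics/t6.png",np.hstack([cv2.resize(c,(400,400)),cv2.resize(d,(400,400))]))
E
```

```text
[ 0.4733 -0.1904  0.1299] [ 0.3314  0.799  -1.2139] [ 0.0173  0.1162 -0.0034]
rot [ 0.0013 -0.0004 -0.0025] min rows 0.019718707218837173 | d in old [ 0.0019 -0.      0.0013] | d in new [ 0.0019 -0.      0.0013] rows 0.04777636021526578
```

View pics/t6.png

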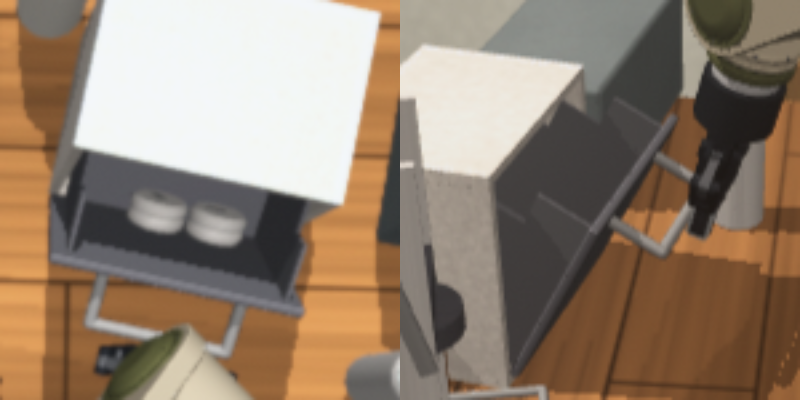

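The bin is closing: the panel edge has risen, the fingers stay on the bar at about (700,190), and the cans lie still. I continue along the arc.

Request:
{"op": "arm_command", "data": {
  "deltas": [
    {"rx": 0, "ry": 0, "rz": 0, "dx": 0.0119, "dy": 0, "dz": -0.0061, "fingers": 0},
    {"rx": 0, "ry": 0, "rz": 0, "dx": 0.0123, "dy": 0, "dz": -0.0052, "fingers": 0},
    {"rx": 0, "ry": 0, "rz": 0, "dx": 0.0127, "dy": 0, "dz": -0.0043, "fingers": 0},
    {"rx": 0, "ry": 0, "rz": 0, "dx": 0.0129, "dy": 0, "dz": -0.0034, "fingers": 0},
    {"rx": 0, "ry": 0, "rz": 0, "dx": 0.0132, "dy": 0, "dz": -0.0025, "fingers": 0},
    {"rx": 0, "ry": 0, "rz": 0, "dx": 0.006, "dy": 0, "dz": 0, "fingers": 0},
    {"rx": 0, "ry": 0, "rz": 0, "dx": 0, "dy": 0, "dz": 0, "fingers": 0}
  ]
}}

```text
time_s: 29.15
position: [0.5333, -0.2018, 0.1671]
tool_rot: [[0.949, -0.185, 0.255], [-0.179, -0.983, -0.048], [0.259, 0.0, -0.966]]
ft_force: [0.7, 0.7, 0.1]
grip_width: 0.0
gripper_force: 0.0
```

```bash
python3 - <<'E'
from way import *
o=env.observe();print(o["position"],o["ft_force"]);plan(*push(0))
E
```

```text
[ 0.5333 -0.2018  0.1671] [0.6858 0.6957 0.1389]
rot [ 0.0008 -0.0003 -0.0029] min rows 0.021054598321264415 | d in old [ 0.0096 -0.0003 -0.0017] | d in new [ 0.0096 -0.0003 -0.0017] rows 0.19837201717760672
```

Now I push to the stop in small steps while watching the force.

Request:
{"op": "arm_command", "data": {
  "deltas": [
    {"rx": 0, "ry": 0, "rz": 0, "dx": 0.004, "dy": 0, "dz": -0.001, "fingers": 0},
    {"rx": 0, "ry": 0, "rz": 0, "dx": 0.004, "dy": 0, "dz": 0, "fingers": 0},
    {"rx": 0, "ry": 0, "rz": 0, "dx": 0.003, "dy": 0, "dz": 0, "fingers": 0},
    {"rx": 0, "ry": 0, "rz": 0, "dx": 0, "dy": 0, "dz": 0, "fingers": 0}
  ]
}}

```text
time_s: 29.55
position: [0.5436, -0.2037, 0.1712]
tool_rot: [[0.949, -0.185, 0.255], [-0.179, -0.983, -0.048], [0.259, 0.0, -0.966]]
ft_force: [0.5, 0.4, 0.5]
grip_width: 0.0001
gripper_force: 0.0
```

Request:
{"op": "arm_command", "data": {
  "deltas": [
    {"rx": 0, "ry": 0, "rz": 0, "dx": 0.003, "dy": 0, "dz": 0, "fingers": 0},
    {"rx": 0, "ry": 0, "rz": 0, "dx": 0, "dy": 0, "dz": 0, "fingers": 0}
  ]
}}

```text
time_s: 29.75
position: [0.5463, -0.2042, 0.172]
tool_rot: [[0.949, -0.185, 0.255], [-0.179, -0.983, -0.048], [0.259, 0.0, -0.966]]
ft_force: [0.1, -0.5, 0.2]
grip_width: -0.0002
gripper_force: 0.0
```

Request:
{"op": "arm_command", "data": {
  "deltas": [
    {"rx": 0, "ry": 0, "rz": 0, "dx": 0.003, "dy": 0, "dz": 0, "fingers": 0},
    {"rx": 0, "ry": 0, "rz": 0, "dx": 0.002, "dy": 0, "dz": 0, "fingers": 0}
  ]
}}

```text
time_s: 29.95
position: [0.5495, -0.2047, 0.1727]
tool_rot: [[0.95, -0.185, 0.25], [-0.179, -0.983, -0.047], [0.255, -0.0, -0.967]]
ft_force: [-17.6, 0.9, 5.6]
grip_width: 0.0003
gripper_force: 7.9
```

Request:
{"op": "arm_command", "data": {
  "deltas": [
    {"rx": 0, "ry": 0, "rz": 0, "dx": 0.003, "dy": 0, "dz": 0, "fingers": 0},
    {"rx": 0, "ry": 0, "rz": 0, "dx": 0, "dy": 0, "dz": 0, "fingers": 0}
  ]
}}

```text
time_s: 30.15
position: [0.5495, -0.2046, 0.1727]
tool_rot: [[0.952, -0.185, 0.244], [-0.179, -0.983, -0.045], [0.248, -0.001, -0.969]]
ft_force: [-27.7, 1.9, 9.5]
grip_width: 0.0001
gripper_force: 12.1
```

```bash
python3 - <<'E'
from way import *
t=env.get_image("top");s=env.get_image("side")
c=t["color"][130:280,330:480];d=s["color"][120:270,210:360]
cv2.imwrite("pics/t7.png",np.hstack([cv2.resize(c,(400,400)),cv2.resize(d,(400,400))]))
E
```

```text
(no output)
```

View pics/t7.png

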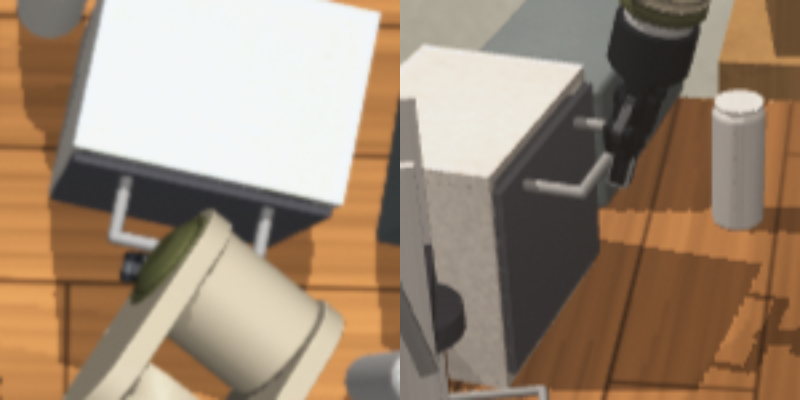

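The tub is flush with the case and held at its stop with 28 N. I back off and hand in.

Request:
{"op": "arm_command", "data": {
  "deltas": [
    {"rx": 0, "ry": 0, "rz": 0, "dx": -0.01, "dy": 0, "dz": 0, "fingers": 0},
    {"rx": 0, "ry": 0, "rz": 0, "dx": -0.02, "dy": 0, "dz": 0, "fingers": 0},
    {"rx": 0, "ry": 0, "rz": 0, "dx": -0.03, "dy": 0, "dz": 0, "fingers": 0},
    {"rx": 0, "ry": 0, "rz": 0, "dx": -0.03, "dy": 0, "dz": -0.01, "fingers": 0},
    {"rx": 0, "ry": 0, "rz": 0, "dx": -0.03, "dy": 0, "dz": -0.03, "fingers": 0},
    {"rx": 0, "ry": 0, "rz": 0, "dx": 0, "dy": 0, "dz": -0.03, "fingers": 0},
    {"rx": 0, "ry": 0, "rz": 0, "dx": 0, "dy": 0, "dz": 0, "fingers": 0},
    {"rx": 0, "ry": 0, "rz": 0, "dx": 0, "dy": 0, "dz": 0, "fingers": 0}
  ]
}}

```text
time_s: 31.05
position: [0.4223, -0.181, 0.211]
tool_rot: [[0.949, -0.186, 0.256], [-0.179, -0.983, -0.049], [0.261, 0.001, -0.965]]
ft_force: [0.6, 0.0, -0.1]
grip_width: -0.0
gripper_force: 0.0
```

```bash
python3 - <<'E'
from way import *
t=env.get_image("top");s=env.get_image("side")
print(tri([ray(i,env.tip_of("tub_handle",i)[0]["location"]) for i in(t,s)]), H-.065*c+[0,0,.195], env.observe()["ft_force"])
print(env.close_job())
E
```

```text
(array([ 0.4609, -0.339 ,  0.1492]), [0.1121, 0.1121]) [ 0.5531 -0.2052  0.195 ] [-0.011   0.0649 -0.2191]
the job is handed in; nothing more can be done
None
```

Both crushed cans were dropped into the wide-open bin, the bin was pushed shut to its stop, and the job was handed in at about 31 s; no verdict came back, and the last handle-position check before hand-in was a misdetection, so "shut" rests on the 28 N stop force and the picture taken during the push.

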